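# Tip the used stamps into the rinse tub

### The job

Clear up after the modelling class: pull each used stamp straight up out of its light wooden stand, without lifting or tipping the stand, and set all of them and the wooden float together on the tip tray. When everything lies on the tray, tilt the joystick all the way towards the side on which the empty steel rinse tub stands (never towards the crate of clay scraps), hold it there until everything has slid into the tub and a good second longer, then let it spring back to centre. Last, set the empty stand upright, squarely in the middle of the rubber mat and lined up with it; leave the bottle and the clay figure alone.

Things in the scene. Friction and masses are not known exactly. Their poses are not given: they have to be found in the camera images.
- tray_axle (a point): fixed middle of the tip tray's axle, 150 mm above the table, between two grey uprights 330 mm apart, 177 mm tall. y axis along the axle, x axis the tipping direction (roughly away from the robot). Tub and crate stand on either side, centres 105 mm off along +x and -x, partly under the tray; which is where varies
- tray_mid (a point): centre of the tip tray's upper face, on its axle, 150 mm above the table; moves with the tray, z axis square to the face. Flat aluminium tray, 140 mm along x, 280 mm clear along y between two end lips 25 mm high; open on both long edges (+x and -x). Level while the stick is centred; load well off its axle leans it a little (up to about 0.1 rad)
- tray (a joint): tip angle of the tray, rad: 0 level, positive tips the +x edge down (away from the robot). It follows the stick, 1.8 times its angle: 1.08 at the stick's stop; things slide off from about 0.7
- tub_mid (a point): empty steel rinse tub (fixed), outside 160 mm along its x, 280 mm along y, 85 mm high, walls 5 mm; this point is on its vertical axis 40 mm above the table
- crate_mid (a point): plywood crate with grey lumps of clay scrap (fixed), outside 160 x 280 x 85 mm, walls 8 mm; this point is on its vertical axis 40 mm above the table
- stick (a joint): angle of the joystick, rad: 0 upright (spring-centred), positive leans to the console's +x (roughly away from the robot), negative to -x; stops at +-0.60. The spring asks about 15 N at the knob at full tilt. Tilting it to + tips the tray to its +x side, to - to its -x side
- stick_knob (a point): centre of the joystick's round black knob, 34 mm in diameter, on a 12 mm steel shaft; 160 mm above the table when upright. The pivot lies 110 mm below it, so the knob moves on an arc of 110 mm radius. It can be pushed from the side or held; squeezed hard, it does not turn freely between the fingers, so tilt them along with it
- console_top (a point): centre of the top face of the joystick's grey console (fixed), 100 x 100 mm, 50 mm tall; the stick's pivot is at this point and tilts along this point's x axis (either way), its hinge runs along the y axis
- stand_mid (a point): light wooden stand (loose, about 160 g), a block 200 mm along its x, 58 mm along y, 50 mm tall; this point is 25 mm above its underside. Four square holes 37 mm wide, 40 mm deep, in a row along x at -69, -23, +23 and +69 mm; some may be empty. It stands free on the table
- stamp1_mid (a point): wooden clay stamp 1 of up to 4 alike (None if absent). Square foot 34 x 34 x 50 mm tall, on it a square handle 22 x 22 x 50 mm; 100 mm in all, about 80 g. This point: on its axis, half-way up (handle meets foot); z from foot to handle, x and y square to the sides. At the start upright in a hole of the stand, sides parallel to the stand's, 40 mm deep: 10 mm of the foot and the handle show.
- stamp2_mid (a point): wooden clay stamp 2 of up to 4 alike (None if absent). Square foot 34 x 34 x 50 mm tall, on it a square handle 22 x 22 x 50 mm; 100 mm in all, about 80 g. This point: on its axis, half-way up (handle meets foot); z from foot to handle, x and y square to the sides. At the start upright in a hole of the stand, sides parallel to the stand's, 40 mm deep: 10 mm of the foot and the handle show.
- stamp3_mid (a point): wooden clay stamp 3 of up to 4 alike (None if absent). Square foot 34 x 34 x 50 mm tall, on it a square handle 22 x 22 x 50 mm; 100 mm in all, about 80 g. This point: on its axis, half-way up (handle meets foot); z from foot to handle, x and y square to the sides. At the start upright in a hole of the stand, sides parallel to the stand's, 40 mm deep: 10 mm of the foot and the handle show.
- stamp4_mid (a point): wooden clay stamp 4 of up to 4 alike (None if absent). Square foot 34 x 34 x 50 mm tall, on it a square handle 22 x 22 x 50 mm; 100 mm in all, about 80 g. This point: on its axis, half-way up (handle meets foot); z from foot to handle, x and y square to the sides. At the start upright in a hole of the stand, sides parallel to the stand's, 40 mm deep: 10 mm of the foot and the handle show.
- float_grip (a point): wooden plasterer's float (loose, about 140 g), lying on the table: a plate 120 mm along x, 56 mm along y, 12 mm thick, with a block handle 90 mm along x, 22 mm wide along y and 34 mm high on top of it; 46 mm tall in all. This point is in the handle, 32 mm above the float's underside; z axis up out of the plate
- mat_mid (a point): centre of the top of the black rubber mat (fixed), 260 mm along x, 110 mm along y, 4 mm thick
- bottle: clear plastic bottle, 68 mm in diameter, 200 mm tall, to be left alone; origin at the centre of its underside
- figure: grey clay figure 140 mm tall on a 90 mm square plywood board, to be left alone; origin at the centre of the board's underside
Not all that is in view belongs to the job. What is shaped like the part that bears stamp2_mid but turquoise is not meant.

How it is judged:
By the outcome, as a careful person would: the job done as asked, in the order asked, and still so for the second after the job is handed in, with the robot touching nothing.
Of stamp1, stamp2, stamp3, stamp4 only 2 to 4 are there at a start; the rules pass over those that are not, and their reading is None.
At some moment in a run one of float may be knocked a few centimetres aside while the robot is not near it.
Once in a run the grip may slacken for a moment while it holds something.
It also fails if it takes over 210 s, if anything falls off the work surface, if the arm or the gripper's body presses on something with over 40 N, if the wrist force passes 120 N, or if a joint passes its speed limit or range.

### The arm

A 6-joint arm with a two-finger parallel gripper is mounted at the origin on the work surface. World frame = base frame: x ahead of the robot, y to its left, z up, the work surface at z = 0. Lengths are in m, angles in rad, forces in N, time in s.
With the tool pointing down it reaches from about 0.3 to 0.775 m from the base axis. Payload 14.6 kg.
Tool frame: the origin (TCP) lies on the centre line of the jaws, within the pads' length; the fingertips stand ctrl.tcp_to_tips ahead of it and the grasp point (between the pads) lies 2 mm behind it (ctrl.tcp_to_tips is the distance from the TCP to the fingertips, in m); z points along the fingers, y is the line along which they close (so a half turn about z gives the same grasp; the last joint's range is limited). The gripper opens to 94 mm and grips with 3 to 60 N. Pads are 16 mm wide; open, the fingers measure 119 mm over their backs; the gripper's body (75 mm by 177 mm) begins 78 mm behind the grasp point.
Start: joints at [-1.328, 0.3, 1.521, -0, 1.321, -0.067], TCP at [0.168, -0.524, 0.222] pointing down, gripper open.
Joint ranges: [-3.03, 3.03], [-0.79, 2.21], [0.23, 2.52], [-1.04, 4.18], [0, 3.07], [-2.55, 2.55]. Speed limits (rad/s): [2.22, 2.22, 2.57, 3.14, 3.14, 3.14].

### API

Orientations are given as [roll, pitch, yaw] about the fixed x, y, z axes, in that order (R = Rz(yaw) Ry(pitch) Rx(roll)).
In Python, from station import telemetry, viewer, hand_in, ctrl gives the robot as it stands.
- The arm moves only by the tool step_arm, never from a script. Its argument "plan" is a list of rows, each an object of numbers: "dx", "dy", "dz": the shift along the tool's x, y, z scaled (see below); "rx", "ry", "rz": the turn, a rotation vector about the tool's x, y, z scaled (see below); "claw": the closure, from 0 (fully open) to 1 (shut). In form: [{"dx": .., "dy": .., "dz": .., "rx": .., "ry": .., "rz": .., "claw": ..}, ...]. A call has 1 to 10 rows; each row shifts and turns the commanded pose from where the row before left it, along the tool's axes as they then stand; what a row does not reach is not made up. The controller multiplies each number of a shift by 0.1 m and each number of a turn by 90 degrees. A row lasts 1/10 s, in which the tool goes at most 50 mm and 8.59 degrees, less where a joint would pass 70% of its speed; a pose out of reach is approached as far as the arm can. A call with a number of a shift or a turn outside -1 to 1 is refused whole. A call with a gripper value outside its range is refused whole. The fingers move at their own pace and stop on an object; "grip_force" is the grip in N (left out, the last holds). Time passes only in rows, so rows that do not move let the fingers close. It gives the time, the measured TCP pose, the force, the opening and the grip force at its end, in the units of the state.
- telemetry.get_obs(): the state, without advancing time (a new reading comes with each control period).
- viewer.camera(name): name is "side" or "top"; returns a dict with "img" (384x512x3 uint8, red, green, blue), "z_map" (384x512 float32, m along the optical axis (not along the pixel's ray), 0 where there is no reading), "fx", "fy", "cx", "cy" (pixels), "R" (3x3) and "t" (3): a world point X has camera coordinates R X + t. Camera axes: x right, y down, z forward; pixel columns grow to the right and rows downward; lengths in m; the calibration is good to about 2 mm. A picture is of the moment at which its call begins.
- hand_in(): hands the job in; it is judged then, once.
Trained networks look in a picture, given as the dict that the camera call returned (one of the last four; its "shot" number tells which), for a name from the list of things; names that differ only in an ending like _2 or _b are one class to them, and where a whole thing is asked for, a point or a joint stands for the part that bears it (a point fixed in the world has none). Each returns a list of dicts, best first, with "score" (0 to 1); they miss things now and then, are a little off and sometimes report something else, mostly with a low value. They report only what shows in the picture. A call takes as long as a camera call. They do not tell look-alikes from the thing itself.
- viewer.recognise(target, picture): "rect" ([left, top, right, bottom] in pixels, round what is visible of it).
The state is a dict: "time_s": time; "qpos": joint angles; "joint_vel": joint speeds; "tau": joint torques, N m; "ee_pos": TCP position; "eef_rot": TCP orientation; "force": force on the tool from outside, world axes, zero at the start; "moment": the same for the moment, N m; "grip_width": finger opening in m; "grip_force": force on a finger pad.
Only numpy, scipy, OpenCV 4.12 (cv2) and the standard library are available. Lean on these libraries where they do the work, as an engineer would, in place of code of your own. Each camera call takes 0.05 s, during which the arm holds its last target. There are 200 camera calls.

## Working session

There is one attempt and no reset: what is moved stays moved. The work goes in short steps, Python scripts to look and compute and a tool call to move; the robot and the scene stay as the last step left them, time stands still between calls to the robot, and variables do not carry over. Pictures are saved under pics/ and viewed, at most 14 in all, crops included, and the job is handed in when it is done.

Besides the shell and the picture viewer there is one more tool, called after ">>>" as name(argument=value, ...) on one line, values as JSON. step_arm: Moves the arm, as the interface text tells. Shifts and turns lie within -1 to 1; 1 stands for 0.1 m of shift or 90 degrees of turn. Its arguments: {"type":"object","properties":{"plan":{"type":"array"},"grip_force":{"type":"number"}},"required":["plan"]}

```bash
mkdir -p pics; ls; python3 - <<'E'
from station import telemetry, viewer, ctrl
import cv2,numpy as np
print(ctrl.tcp_to_tips, telemetry.get_obs())
for n in("side","top"):
    p=viewer.camera(n); cv2.imwrite(f"pics/{n}0.png",p["img"][:,:,::-1])
    np.savez(f"{n}0.npz",**{k:p[k] for k in("img","z_map","fx","fy","cx","cy","R","t")})
    print(n,p["fx"],p["R"],p["t"])
    for t in "tray_mid tub_mid crate_mid stick_knob console_top stand_mid stamp1_mid float_grip mat_mid bottle figure".split():
        print(t,[(r["score"],r["rect"]) for r in viewer.recognise(t,p)][:6])
E
```

```text
pics
0.017 {'time_s': 0.0, 'qpos': array([-1.32762092e+00,  3.00464786e-01,  1.52162150e+00,  1.15276641e-05,
        1.32074316e+00, -6.65792499e-02]), 'joint_vel': array([ 0.00057756, -0.00093367, -0.00047503,  0.00044444,  0.00198953,
        0.00074355]), 'tau': array([ 9.97265524e-04, -5.31803799e+01, -3.52736270e+01,  7.09080650e-02,
        2.43729103e-02, -1.09736650e-04]), 'ee_pos': array([ 0.16759923, -0.52355798,  0.2218727 ]), 'eef_rot': array([-3.14035935e+00, -9.34242204e-05,  3.09751744e-01]), 'force': array([0.42476771, 0.09103873, 0.30656515]), 'moment': array([0.02582756, 0.00073653, 0.06506195]), 'grip_force': 0.0, 'grip_width': 0.09391304406043217}
side 359.22535154813426 [[ 0.98968125 -0.14306642 -0.00793892]
 [-0.11118183 -0.73180389 -0.67238506]
 [ 0.09038599  0.66632955 -0.74015898]] [-0.57537062  0.04811045  1.1916827 ]
tray_mid [(0.7, [191.3, 226.3, 280.9, 264.5]), (0.63, [212.2, 72.7, 260.1, 124.9])]
tub_mid [(0.64, [243.0, 87.6, 286.6, 152.7])]
crate_mid [(0.71, [185.4, 92.7, 228.9, 156.2]), (0.48, [225.3, 274.5, 241.5, 294.3])]
stick_knob [(0.55, [220.0, 
[... 632 characters left out ...]
990811 -0.9922267 ]] [-0.11504934  0.56910541  1.21203995]
tray_mid [(0.81, [20.7, 170.8, 149.0, 225.9])]
tub_mid [(0.82, [37.1, 126.0, 155.8, 191.1]), (0.65, [219.0, 214.7, 232.0, 226.7]), (0.33, [22.0, 167.5, 147.5, 225.6])]
crate_mid [(0.58, [38.9, 205.4, 152.7, 270.3])]
stick_knob [(0.72, [223.3, 216.8, 232.7, 229.7])]
console_top [(0.65, [208.7, 204.1, 248.5, 245.9])]
stand_mid [(0.69, [338.8, 182.8, 368.9, 254.1]), (0.23, [11.0, 168.2, 168.6, 224.4])]
stamp1_mid [(0.52, [349.8, 235.0, 367.7, 251.7])]
float_grip [(0.56, [215.4, 137.9, 242.6, 182.8])]
mat_mid [(0.65, [274.8, 177.3, 317.8, 272.2]), (0.6, [22.7, 165.3, 147.1, 225.0])]
bottle []
figure [(0.81, [387.2, 177.7, 431.6, 213.7])]
```

```bash
python3 - <<'E'
import cv2
a=cv2.imread("pics/top0.png"); cv2.imwrite("pics/t1.png",cv2.resize(a[100:300,180:460],(784,560),interpolation=2))
cv2.imwrite("pics/t2.png",cv2.resize(a,(768,576)))
b=cv2.imread("pics/side0.png"); cv2.imwrite("pics/s1.png",cv2.resize(b[150:384,170:400],(590,600),interpolation=2))
E
```

```text
(no output)
```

View pics/t1.png

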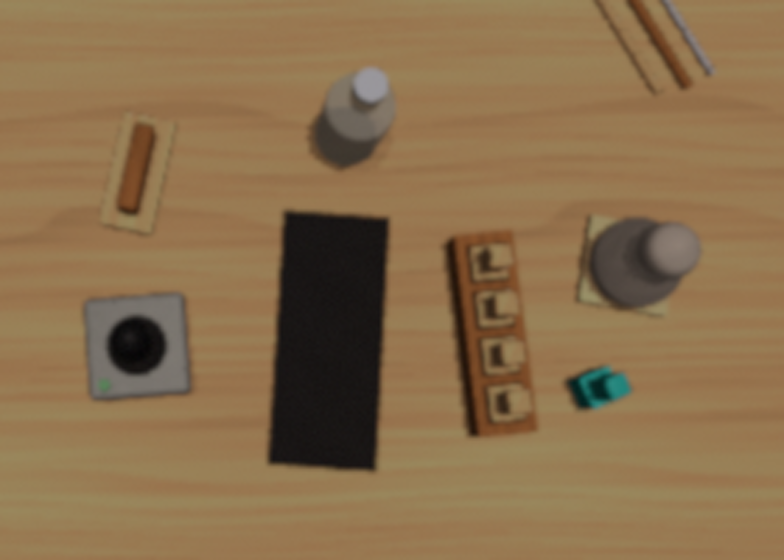

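View pics/t2.png

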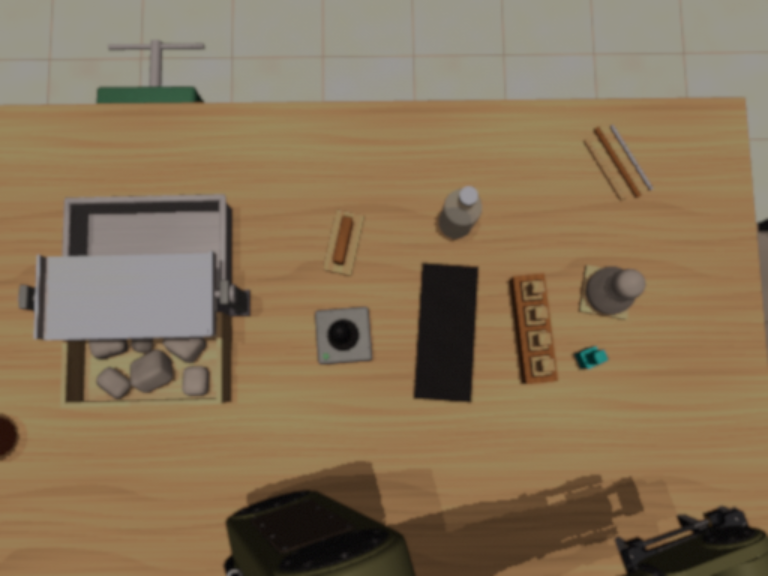

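View pics/s1.png

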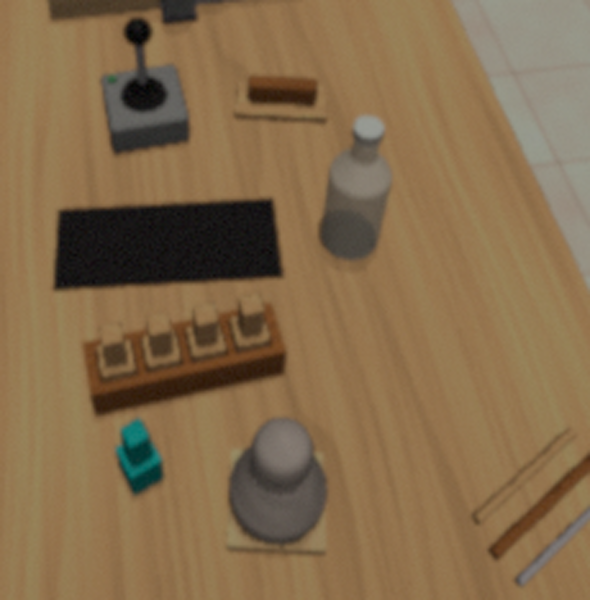

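Targets are the 4 wooden stamps standing in the stand (t1 pixels (492,262), (497,308), (503,355), (510,403)). The look-alike is the turquoise stamp at (600,387), which is not meant. The float is at (138,168), the bottle at (360,105) and the figure at (640,260). The steel tub is on the +x (far) side, with the crate of lumps on the near side.

```bash
cat > h.py <<'E'
import numpy as np,cv2
def cloud(p):
    z=np.asarray(p["z_map"]);v,u=np.mgrid[:z.shape[0],:z.shape[1]]
    c=np.stack([(u-p["cx"])/p["fx"]*z,(v-p["cy"])/p["fy"]*z,z],-1)
    w=(c-np.asarray(p["t"]))@np.asarray(p["R"]); w[z<=0]=np.nan; return w
def rect(P):
    c,(a,b),th=cv2.minAreaRect((P[:,:2]*1000).astype(np.float32))
    if a<b:a,b,th=b,a,th+90
    return [round(float(k),1) for k in(*c,a,b,(th+90)%180-90)]  # centre mm, long, short, angle of long axis deg
def sel(p,box,z0,z1,m=None):
    l,t,r,b=map(int,box);w=cloud(p)[t:b,l:r];i=p["img"][t:b,l:r].astype(int)
    k=(w[...,2]>z0)&(w[...,2]<z1)
    if m is not None:k&=m(i)
    return w[k]
E
python3 - <<'E'
from h import *
T=dict(np.load("top0.npz"));S=dict(np.load("side0.npz"))
def show(n,P):print(n,len(P),rect(P),"med",np.round(np.median(P,0),4))
for n,p,b in(("top",T,dict(stand=(325,170,380,265),float=(205,130,252,190),mat=(265,170,325,280),con=(200,195,256,255),knob=(215,205,240,240),tray=(10,160,165,235),tub=(30,115,165,195),crate=(30,225,160,280))),
              ("side",S,dict(stand=(195,260,290,315),float=(255,175,305,202),mat=(185,222,285,268),con=(205,150,245,212),knob=(210,150,240,185),tray=(205,60,265,130)))):
    print(n)
    show("stand",sel(p,b["stand"],.042,.056));
    P=sel(p,b["stand"],.100,.118)
    _,lab,ctr=cv2.kmeans(P[:,:2].astype(np.float32),4,None,(3,100,1e-6),10,2)
    for k in range(4):show("stamp",P[lab[:,0]==k])
    show("floath",sel(p,b["float"],.036,.054));show("floatp",sel(p,b["float"],.006,.02))
    show("mat",sel(p,b["mat"],-.01,.015,lambda i:i.sum(-1)<120))
    show("con",sel(p,b["con"],.042,.058));show("knob",sel(p,b["knob"],.15,.19))
    show("tray",sel(p,b["tray"],.142,.158))
    if n=="top":show("tub",sel(p,b["tub"],.075,.095));show("crate",sel(p,b["crate"],.075,.095))
E
```

```text
top
stand 852 [495.0, -395.3, 200.1, 59.6, 4.8] med [ 0.4946 -0.3849  0.0498]
stamp 71 [562.6, -389.0, 21.7, 20.8, 89.6] med [ 0.5619 -0.3887  0.1096]
stamp 73 [471.5, -396.9, 21.9, 21.7, -81.5] med [ 0.4722 -0.3977  0.1093]
stamp 73 [517.1, -392.9, 21.7, 20.9, -1.0] med [ 0.517  -0.3917  0.109 ]
stamp 76 [425.7, -401.3, 21.8, 20.8, 89.6] med [ 0.4257 -0.3998  0.1093]
floath 245 [667.1, -42.9, 89.8, 22.4, -13.0] med [ 0.6657 -0.0438  0.0453]
floatp 557 [669.4, -47.5, 162.9, 120.2, -7.2] med [ 0.6614 -0.0454  0.0118]
mat 3200 [492.5, -237.3, 253.1, 103.2, -4.9] med [ 0.4895 -0.2369  0.0038]
con 1071 [487.4, -43.0, 100.1, 99.9, 3.8] med [ 0.4842 -0.0453  0.0499]
knob 145 [486.7, -43.2, 32.9, 29.9, 89.4] med [ 0.4862 -0.0448  0.1717]
tray 6200 [551.9, 306.9, 349.9, 140.8, -89.3] med [0.5504 0.3144 0.15  ]
tub 929 [653.3, 298.6, 319.6, 180.7, -89.6] med [0.7316 0.3089 0.0853]
crate 711 [426.0, 309.6, 282.4, 117.9, -89.4] med [0.3797 0.3247 0.0845]
side
stand 909 [495.3, -399.6, 199.8, 61.0, 4.6] med [ 0.4942 -0.4146  0.0485]
stamp 81 [430.3, -443.5, 97.1, 21.4, -84.3] med [ 0.4264 -0.4082  0.1078]
stamp 77 [563.9, -394.1, 22.4, 22.0, -83.3] med [ 0.5637 -0.3966  0.1075]
stamp 80 [518.0, -398.8, 22.1, 21.8, -85.9] med [ 0.5174 -0.3996  0.1076]
stamp 79 [472.4, -402.2, 22.4, 21.5, -84.7] med [ 0.4721 -0.4035  0.1078]
floath 159 [667.0, -48.7, 86.4, 23.5, -11.7] med [ 0.6666 -0.0511  0.0428]
floatp 286 [666.8, -47.9, 119.2, 58.7, -13.3] med [ 0.6645 -0.0607  0.0099]
mat 2465 [493.6, -240.0, 253.7, 106.7, -5.0] med [ 0.4931 -0.2425  0.0022]
con 607 [490.0, 17.0, 235.0, 107.4, 87.6] med [ 0.4865 -0.062   0.0478]
knob 98 [487.7, -50.0, 30.6, 28.5, 19.3] med [ 0.4874 -0.0553  0.1667]
tray 1624 [552.7, 289.7, 328.9, 140.1, -89.5] med [0.5521 0.307  0.1473]
```

>>> step_arm(plan=[{"rz":0.066,"claw":0.2},{"rz":0.066},{"rz":0.065},{"dx":0.33,"dy":-0.32},{"dx":0.33,"dy":-0.32},{"dx":0.33,"dy":-0.32},{"dx":0.33,"dy":-0.32},{"dx":0.33,"dy":-0.32},{"dx":0.33,"dy":-0.32},{"dx":0.33,"dy":-0.32}], grip_force=20)

```text
$.plan[0]: bad value
```

>>> step_arm(plan=[{"dx":0.33,"dy":-0.32},{"dx":0.33,"dy":-0.32},{"dx":0.33,"dy":-0.32},{"dx":0.33,"dy":-0.32},{"dx":0.33,"dy":-0.32},{"dx":0.33,"dy":-0.32},{"dx":0.33,"dy":-0.32},{"dx":0.33,"dy":-0.3},{"rz":0.072,"dz":0.2},{"rz":0.072,"dz":0.2}])

```text
$.plan[0]: bad value
```

>>> step_arm(plan=[{"dx":0,"dy":0,"dz":0,"rx":0,"ry":0,"rz":0.066,"claw":0.2},{"dx":0,"dy":0,"dz":0,"rx":0,"ry":0,"rz":0.066,"claw":0.2},{"dx":0,"dy":0,"dz":0,"rx":0,"ry":0,"rz":0.065,"claw":0.2},{"dx":0.33,"dy":-0.32,"dz":0,"rx":0,"ry":0,"rz":0,"claw":0.2},{"dx":0.33,"dy":-0.32,"dz":0,"rx":0,"ry":0,"rz":0,"claw":0.2},{"dx":0.33,"dy":-0.32,"dz":0,"rx":0,"ry":0,"rz":0,"claw":0.2},{"dx":0.33,"dy":-0.32,"dz":0,"rx":0,"ry":0,"rz":0,"claw":0.2},{"dx":0.33,"dy":-0.32,"dz":0,"rx":0,"ry":0,"rz":0,"claw":0.2},{"dx":0.33,"dy":-0.32,"dz":0,"rx":0,"ry":0,"rz":0,"claw":0.2},{"dx":0.33,"dy":-0.32,"dz":0,"rx":0,"ry":0,"rz":0,"claw":0.2}], grip_force=20)

```text
time_s: 2.2
ee_pos: [0.3997, -0.2982, 0.2227]
eef_rot: [3.141, -0.0, 0.0]
force: [0.0, -1.0, -0.3]
grip_width: 0.075
grip_force: 0.0
```

>>> step_arm(plan=[{"dx":0.334,"dy":-0.315,"dz":0,"rx":0,"ry":0,"rz":0,"claw":0.5},{"dx":0.334,"dy":-0.315,"dz":0,"rx":0,"ry":0,"rz":0,"claw":0.5},{"dx":0.334,"dy":-0.315,"dz":0,"rx":0,"ry":0,"rz":0,"claw":0.5},{"dx":0.334,"dy":-0.315,"dz":0,"rx":0,"ry":0,"rz":0,"claw":0.5},{"dx":0.334,"dy":-0.315,"dz":0,"rx":0,"ry":0,"rz":0,"claw":0.5},{"dx":0.334,"dy":-0.315,"dz":0,"rx":0,"ry":0,"rz":0,"claw":0.5},{"dx":0.334,"dy":-0.315,"dz":0,"rx":0,"ry":0,"rz":0,"claw":0.5},{"dx":0.334,"dy":-0.315,"dz":0,"rx":0,"ry":0,"rz":0,"claw":0.5},{"dx":0,"dy":0,"dz":0.2,"rx":0,"ry":0,"rz":0.07,"claw":0.5},{"dx":0,"dy":0,"dz":0.2,"rx":0,"ry":0,"rz":0.07,"claw":0.5}])

```text
time_s: 3.2
ee_pos: [0.6664, -0.0464, 0.1815]
eef_rot: [-3.142, -0.0, -0.222]
force: [0.4, 0.4, -0.6]
grip_width: 0.0471
grip_force: 0.0
```

```bash
cat > look.py <<'E'
import sys;from h import *
from station import viewer,telemetry
def snap(n,f):
    p=viewer.camera(n);cv2.imwrite(f"pics/{f}.png",p["img"][:,:,::-1]);return p
E
python3 - <<'E'
from look import *
o=telemetry.get_obs();print(o["time_s"],o["ee_pos"],o["eef_rot"][2])
S=snap("side","s2");P=sel(S,(245,165,315,210),.006,.02);print(rect(P),len(P))
cv2.imwrite("pics/s2c.png",cv2.resize(S["img"][120:240,190:340,::-1],(750,600)))
E
```

```text
3.2 [ 0.66637481 -0.04635882  0.1814941 ] -0.22195432793758307
[666.7, -48.9, 118.8, 58.4, -12.4] 284
```

View pics/s2c.png

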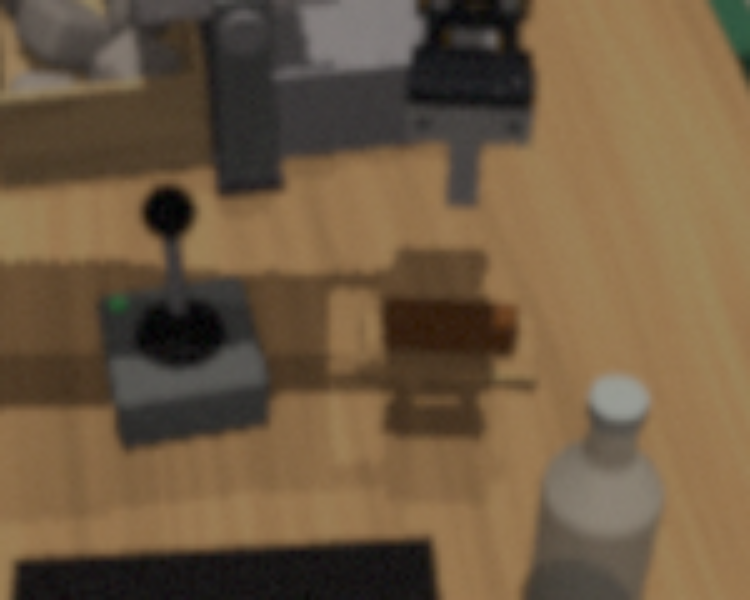

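The float is undisturbed (crop about (450,325)) and the jaws are above it. Descending.

>>> step_arm(plan=[{"dx":0,"dy":0,"dz":0.4,"rx":0,"ry":0,"rz":0,"claw":0.5},{"dx":0,"dy":0,"dz":0.4,"rx":0,"ry":0,"rz":0,"claw":0.5},{"dx":0,"dy":0,"dz":0.4,"rx":0,"ry":0,"rz":0,"claw":0.5},{"dx":0,"dy":0,"dz":0.26,"rx":0,"ry":0,"rz":0,"claw":0.5},{"dx":0,"dy":0,"dz":0,"rx":0,"ry":0,"rz":0,"claw":1},{"dx":0,"dy":0,"dz":0,"rx":0,"ry":0,"rz":0,"claw":1},{"dx":0,"dy":0,"dz":0,"rx":0,"ry":0,"rz":0,"claw":1},{"dx":0,"dy":0,"dz":0,"rx":0,"ry":0,"rz":0,"claw":1}], grip_force=25)

```text
time_s: 4.05
ee_pos: [0.6668, -0.0477, 0.0388]
eef_rot: [-3.141, -0.003, -0.219]
force: [-0.7, 0.5, 6.2]
grip_width: 0.0219
grip_force: 25.0
```

>>> step_arm(plan=[{"dx":0,"dy":0,"dz":-0.2,"rx":0,"ry":0,"rz":0,"claw":1},{"dx":0,"dy":0,"dz":-0.4,"rx":0,"ry":0,"rz":0,"claw":1},{"dx":0,"dy":0,"dz":-0.45,"rx":0,"ry":0,"rz":0,"claw":1},{"dx":0,"dy":0,"dz":-0.45,"rx":0,"ry":0,"rz":0,"claw":1},{"dx":0,"dy":0,"dz":-0.45,"rx":0,"ry":0,"rz":0,"claw":1},{"dx":0,"dy":0,"dz":-0.3,"rx":0,"ry":0,"rz":0.06,"claw":1},{"dx":0,"dy":0,"dz":0,"rx":0,"ry":0,"rz":-0.08,"claw":1},{"dx":0,"dy":0,"dz":0,"rx":0,"ry":0,"rz":-0.08,"claw":1},{"dx":0,"dy":0,"dz":0,"rx":0,"ry":0,"rz":-0.04,"claw":1}], grip_force=40)

```text
time_s: 4.95
ee_pos: [0.6656, -0.0477, 0.2627]
eef_rot: [3.141, -0.001, 0.005]
force: [-0.8, 0.3, -2.1]
grip_width: 0.022
grip_force: 40.0
```

```bash
python3 - <<'E'
from h import *
for n,b in(("top",(5,150,175,240)),("side",(195,50,275,140))):
    p=dict(np.load(n+"0.npz"));w=cloud(p)[b[1]:b[3],b[0]:b[2]].reshape(-1,3)
    k=w[(w[:,2]>.145)&(w[:,2]<.154)&(abs(w[:,0]-.552)<.06)];print(n,np.percentile(k[:,1],[0,1,5,50,95,99,100]))
    l=w[(w[:,2]>.162)&(w[:,2]<.19)];
    print("lip",[ (q.mean(0).round(4),len(q)) for q in(l[l[:,1]>.35],l[(l[:,1]<.25)&(l[:,1]>.1)]) if len(q)], l[:,1].min(),l[:,1].max())
E
```

```text
top [0.13205473 0.16635644 0.18776568 0.31346091 0.44058717 0.45142115
 0.48159672]
lip [(array([0.5498, 0.4589, 0.1723]), 389), (array([0.5537, 0.157 , 0.1728]), 315)] 0.131945521960098 0.4831720925648475
side [0.12537647 0.1297812  0.16293331 0.30716577 0.44250779 0.4496407
 0.45361566]
lip [(array([0.5499, 0.4532, 0.1684]), 139), (array([0.554 , 0.1549, 0.1691]), 199)] 0.1273872349813876 0.4799265698698471
```

>>> step_arm(plan=[{"dx":-0.186,"dy":-0.441,"dz":0,"rx":0,"ry":0,"rz":0,"claw":1},{"dx":-0.186,"dy":-0.441,"dz":0,"rx":0,"ry":0,"rz":0,"claw":1},{"dx":-0.186,"dy":-0.441,"dz":0,"rx":0,"ry":0,"rz":0,"claw":1},{"dx":-0.186,"dy":-0.441,"dz":0,"rx":0,"ry":0,"rz":0,"claw":1},{"dx":-0.186,"dy":-0.441,"dz":0,"rx":0,"ry":0,"rz":0,"claw":1},{"dx":-0.186,"dy":-0.441,"dz":0,"rx":0,"ry":0,"rz":0,"claw":1},{"dx":-0.186,"dy":-0.441,"dz":0,"rx":0,"ry":0,"rz":0,"claw":1},{"dx":-0.186,"dy":-0.441,"dz":0,"rx":0,"ry":0,"rz":0,"claw":1},{"dx":0,"dy":0,"dz":0,"rx":0,"ry":0,"rz":-0.09,"claw":1},{"dx":0,"dy":0,"dz":0,"rx":0,"ry":0,"rz":-0.09,"claw":1}])

```text
time_s: 5.95
ee_pos: [0.516, 0.3065, 0.2624]
eef_rot: [-3.141, -0.001, 0.291]
force: [0.2, -0.8, -1.6]
grip_width: 0.0216
grip_force: 40.0
```

>>> step_arm(plan=[{"dx":0,"dy":0,"dz":0,"rx":0,"ry":0,"rz":-0.09,"claw":1},{"dx":0,"dy":0,"dz":0,"rx":0,"ry":0,"rz":-0.09,"claw":1},{"dx":0,"dy":0,"dz":0,"rx":0,"ry":0,"rz":-0.09,"claw":1},{"dx":0,"dy":0,"dz":0,"rx":0,"ry":0,"rz":-0.09,"claw":1},{"dx":0,"dy":0,"dz":0,"rx":0,"ry":0,"rz":-0.09,"claw":1},{"dx":0,"dy":0,"dz":0,"rx":0,"ry":0,"rz":-0.09,"claw":1},{"dx":0,"dy":0,"dz":0,"rx":0,"ry":0,"rz":-0.09,"claw":1},{"dx":0,"dy":0,"dz":0,"rx":0,"ry":0,"rz":-0.09,"claw":1},{"dx":0,"dy":0,"dz":0,"rx":0,"ry":0,"rz":-0.09,"claw":1},{"dx":0,"dy":0,"dz":0,"rx":0,"ry":0,"rz":0,"claw":1}])

```text
time_s: 6.95
ee_pos: [0.5167, 0.3051, 0.2624]
eef_rot: [3.141, -0.001, 1.558]
force: [0.1, 0.4, -1.5]
grip_width: 0.0218
grip_force: 40.0
```

>>> step_arm(plan=[{"dx":0,"dy":0,"dz":0.3,"rx":0,"ry":0,"rz":0,"claw":1},{"dx":0,"dy":0,"dz":0.3,"rx":0,"ry":0,"rz":0,"claw":1},{"dx":0,"dy":0,"dz":0.13,"rx":0,"ry":0,"rz":0,"claw":1},{"dx":0,"dy":0,"dz":0,"rx":0,"ry":0,"rz":0,"claw":1},{"dx":0,"dy":0,"dz":0,"rx":0,"ry":0,"rz":0,"claw":0.6},{"dx":0,"dy":0,"dz":0,"rx":0,"ry":0,"rz":0,"claw":0.6},{"dx":0,"dy":0,"dz":0,"rx":0,"ry":0,"rz":0,"claw":0.6}])

```text
time_s: 7.65
ee_pos: [0.517, 0.3052, 0.1891]
eef_rot: [3.141, -0.0, 1.555]
force: [0.3, -0.2, -0.4]
grip_width: 0.0375
grip_force: 0.0
```

>>> step_arm(plan=[{"dx":0,"dy":0,"dz":-0.2,"rx":0,"ry":0,"rz":0,"claw":0.6},{"dx":0,"dy":0,"dz":-0.4,"rx":0,"ry":0,"rz":0,"claw":0.6},{"dx":0,"dy":0,"dz":-0.4,"rx":0,"ry":0,"rz":0,"claw":0.6},{"dx":0,"dy":0,"dz":-0.1,"rx":0,"ry":0,"rz":0.09,"claw":0.5},{"dx":0,"dy":0,"dz":0,"rx":0,"ry":0,"rz":0.09,"claw":0.5},{"dx":0,"dy":0,"dz":0,"rx":0,"ry":0,"rz":0.09,"claw":0.5},{"dx":0,"dy":0,"dz":0,"rx":0,"ry":0,"rz":0.09,"claw":0.5},{"dx":0,"dy":0,"dz":0,"rx":0,"ry":0,"rz":0.09,"claw":0.5},{"dx":0,"dy":0,"dz":0,"rx":0,"ry":0,"rz":0.09,"claw":0.5},{"dx":0,"dy":0,"dz":0,"rx":0,"ry":0,"rz":0.09,"claw":0.5}])

```text
time_s: 8.65
ee_pos: [0.5169, 0.3051, 0.2988]
eef_rot: [3.142, -0.001, 0.559]
force: [0.1, 0.4, -0.9]
grip_width: 0.047
grip_force: 0.0
```

>>> step_arm(plan=[{"dx":0,"dy":0,"dz":0,"rx":0,"ry":0,"rz":0.09,"claw":0.5},{"dx":0,"dy":0,"dz":0,"rx":0,"ry":0,"rz":0.09,"claw":0.5},{"dx":0,"dy":0,"dz":0,"rx":0,"ry":0,"rz":0.09,"claw":0.5},{"dx":0,"dy":0,"dz":0,"rx":0,"ry":0,"rz":0.09,"claw":0.5},{"dx":0,"dy":0.49,"dz":0,"rx":0,"ry":0,"rz":0,"claw":0.5},{"dx":0,"dy":0.49,"dz":0,"rx":0,"ry":0,"rz":0,"claw":0.5},{"dx":0,"dy":0.49,"dz":0,"rx":0,"ry":0,"rz":0,"claw":0.5},{"dx":0,"dy":0.49,"dz":0,"rx":0,"ry":0,"rz":0,"claw":0.5},{"dx":0,"dy":0.49,"dz":0,"rx":0,"ry":0,"rz":0,"claw":0.5},{"dx":0,"dy":0.49,"dz":0,"rx":0,"ry":0,"rz":0,"claw":0.5}])

```text
time_s: 9.65
ee_pos: [0.5166, 0.0092, 0.2991]
eef_rot: [3.142, -0.001, -0.0]
force: [-0.2, 0.6, -0.1]
grip_width: 0.0468
grip_force: 0.0
```

```bash
python3 - <<'E'
from look import *
o=telemetry.get_obs();print(o["time_s"],o["ee_pos"],o["eef_rot"],o["qpos"])
T=snap("top","t3");w=cloud(T)[140:240,5:175].reshape(-1,3)
k=w[(w[:,2]>.188)&(w[:,2]<.21)&(w[:,1]>.18)&(w[:,1]<.43)];print("floath",rect(k),len(k))
k=w[(w[:,2]>.14)&(w[:,2]<.156)&(w[:,1]>.18)&(w[:,1]<.43)&(abs(w[:,0]-.6)<.015)];print("tray z at +x",np.median(k,0))
S=snap("side","s3");P=sel(S,(195,260,290,315),.042,.056);print("stand",rect(P))
cv2.imwrite("pics/t3c.png",cv2.resize(T["img"][100:280,0:240,::-1],(800,600)))
E
```

```text
9.65 [0.51657701 0.00921317 0.29905338] [ 3.14155367e+00 -1.15056613e-03 -1.51678420e-04] [-5.30767661e-02  1.75459544e-01  1.49721318e+00  2.20494413e-05
  1.46776891e+00  1.51786901e+00]
floath [514.5, 304.0, 89.8, 19.9, 89.2] 322
tray z at +x [0.59894629 0.30211148 0.15311076]
stand [495.4, -399.9, 200.0, 60.5, 5.0]
```

View pics/t3c.png

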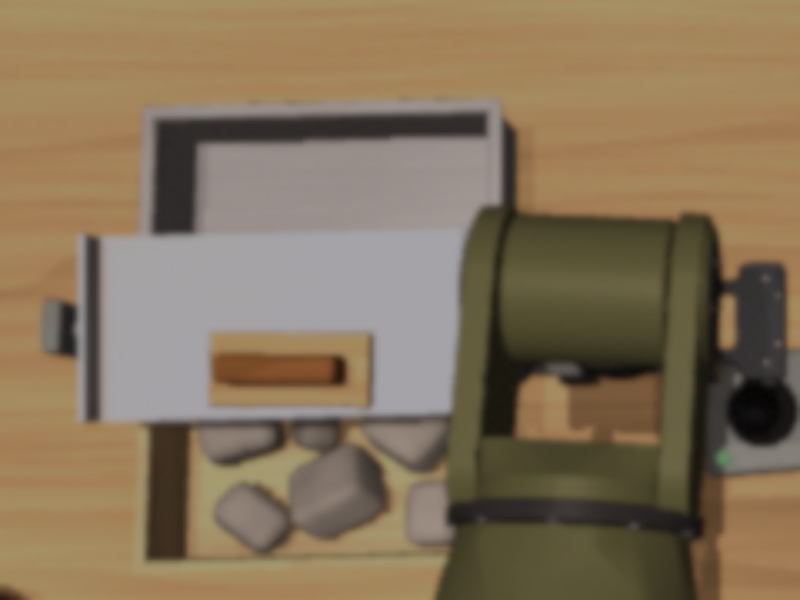

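The float lies on the tray at crop (290,368), and the tub and crate show as expected. Going to the farthest stamp.

>>> step_arm(plan=[{"dx":0.052,"dy":0.447,"dz":0,"rx":0,"ry":0,"rz":0,"claw":0.5},{"dx":0.052,"dy":0.447,"dz":0,"rx":0,"ry":0,"rz":0,"claw":0.5},{"dx":0.052,"dy":0.447,"dz":0,"rx":0,"ry":0,"rz":0,"claw":0.5},{"dx":0.052,"dy":0.447,"dz":0,"rx":0,"ry":0,"rz":0,"claw":0.5},{"dx":0.052,"dy":0.447,"dz":0,"rx":0,"ry":0,"rz":0,"claw":0.5},{"dx":0.052,"dy":0.447,"dz":0.1,"rx":0,"ry":0,"rz":0,"claw":0.5},{"dx":0.052,"dy":0.447,"dz":0.1,"rx":0,"ry":0,"rz":0,"claw":0.5},{"dx":0.052,"dy":0.447,"dz":0.1,"rx":0,"ry":0,"rz":0,"claw":0.5},{"dx":0.052,"dy":0.447,"dz":0.1,"rx":0,"ry":0,"rz":0,"claw":0.5},{"dx":0,"dy":0,"dz":0.4,"rx":0,"ry":0,"rz":-0.054,"claw":0.5}])

```text
time_s: 10.75
ee_pos: [0.5647, -0.3964, 0.2211]
eef_rot: [3.136, -0.005, 0.081]
force: [1.4, -0.0, -1.0]
grip_width: 0.0471
grip_force: 0.0
```

```bash
python3 - <<'E'
from look import *
o=telemetry.get_obs();print(o["time_s"],o["ee_pos"],o["eef_rot"])
S=snap("side","s4");cv2.imwrite("pics/s4c.png",cv2.resize(S["img"][200:330,190:330,::-1],(646,600)))
E
```

```text
10.75 [ 0.56472747 -0.39635946  0.2210951 ] [ 3.13591787 -0.00543659  0.08127376]
```

View pics/s4c.png

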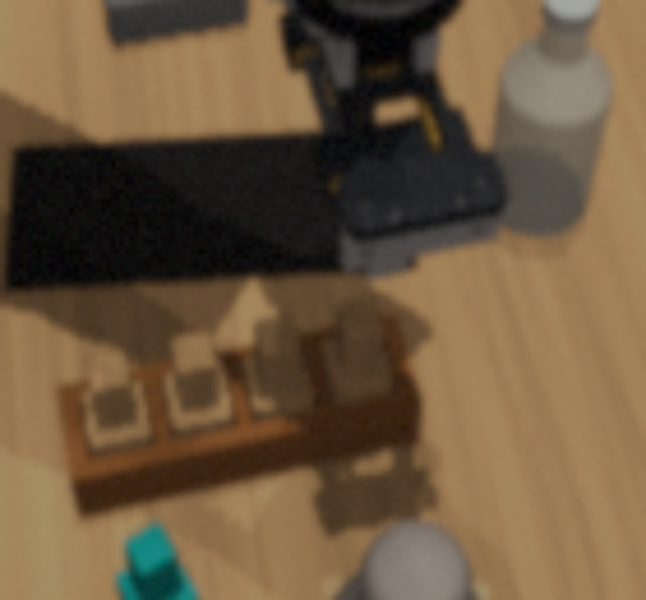

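>>> step_arm(plan=[{"dx":0,"dy":0,"dz":0.3,"rx":0,"ry":0,"rz":0,"claw":0.5},{"dx":0,"dy":0,"dz":0.4,"rx":0,"ry":0,"rz":0,"claw":0.5},{"dx":0,"dy":0,"dz":0.4,"rx":0,"ry":0,"rz":0,"claw":0.5},{"dx":0,"dy":0,"dz":0.2,"rx":0,"ry":0,"rz":0,"claw":0.5},{"dx":0,"dy":0,"dz":0,"rx":0,"ry":0,"rz":0,"claw":0.5},{"dx":0,"dy":0,"dz":0,"rx":0,"ry":0,"rz":0,"claw":1},{"dx":0,"dy":0,"dz":0,"rx":0,"ry":0,"rz":0,"claw":1},{"dx":0,"dy":0,"dz":0,"rx":0,"ry":0,"rz":0,"claw":1},{"dx":0,"dy":0,"dz":0,"rx":0,"ry":0,"rz":0,"claw":1}], grip_force=25)

```text
time_s: 11.7
ee_pos: [0.5643, -0.3914, 0.0899]
eef_rot: [3.14, -0.001, 0.085]
force: [-0.5, 1.7, 4.0]
grip_width: 0.0218
grip_force: 25.0
```

>>> step_arm(plan=[{"dx":0,"dy":0,"dz":-0.08,"rx":0,"ry":0,"rz":0,"claw":1},{"dx":0,"dy":0,"dz":-0.15,"rx":0,"ry":0,"rz":0,"claw":1},{"dx":0,"dy":0,"dz":-0.15,"rx":0,"ry":0,"rz":0,"claw":1},{"dx":0,"dy":0,"dz":-0.2,"rx":0,"ry":0,"rz":0,"claw":1},{"dx":0,"dy":0,"dz":-0.3,"rx":0,"ry":0,"rz":0,"claw":1},{"dx":0,"dy":0,"dz":-0.4,"rx":0,"ry":0,"rz":0,"claw":1},{"dx":0,"dy":0,"dz":-0.4,"rx":0,"ry":0,"rz":0,"claw":1},{"dx":0,"dy":0,"dz":-0.22,"rx":0,"ry":0,"rz":0.054,"claw":1}], grip_force=30)

```text
time_s: 12.5
ee_pos: [0.564, -0.3913, 0.2842]
eef_rot: [3.138, -0.005, -0.0]
force: [-0.6, 0.1, -1.3]
grip_width: 0.0221
grip_force: 30.0
```

```bash
python3 - <<'E'
from look import *
o=telemetry.get_obs();print(o["time_s"],o["ee_pos"],o["eef_rot"],o["force"])
S=snap("side","s5");P=sel(S,(195,260,290,318),.042,.056);print("stand",rect(P))
cv2.imwrite("pics/s5c.png",cv2.resize(S["img"][200:330,190:330,::-1],(646,600)))
E
```

```text
12.5 [ 0.56401587 -0.39132258  0.28416674] [ 3.13809272e+00 -4.53673621e-03 -1.11695947e-04] [-0.55630977  0.14728472 -1.32982178]
stand [495.4, -399.8, 200.2, 59.9, 5.0]
```

View pics/s5c.png

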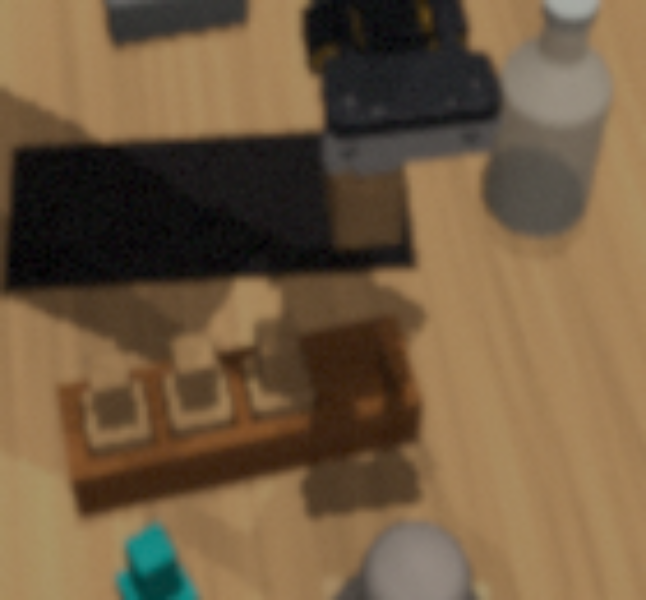

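The stamp is out and the stand is unmoved (three stamps left at crop (115,405), (197,385), (280,365)). Carrying it to the tray.

>>> step_arm(plan=[{"dx":0,"dy":-0.35,"dz":0,"rx":0,"ry":0,"rz":0,"claw":1},{"dx":0,"dy":-0.47,"dz":0,"rx":0,"ry":0,"rz":0,"claw":1},{"dx":0,"dy":-0.47,"dz":0,"rx":0,"ry":0,"rz":0,"claw":1},{"dx":0,"dy":-0.47,"dz":0,"rx":0,"ry":0,"rz":0,"claw":1},{"dx":0,"dy":-0.47,"dz":0,"rx":0,"ry":0,"rz":0,"claw":1},{"dx":0,"dy":-0.47,"dz":0,"rx":0,"ry":0,"rz":0,"claw":1},{"dx":0,"dy":-0.47,"dz":0,"rx":0,"ry":0,"rz":0,"claw":1},{"dx":0,"dy":-0.47,"dz":0,"rx":0,"ry":0,"rz":0,"claw":1},{"dx":0,"dy":-0.47,"dz":0,"rx":0,"ry":0,"rz":0,"claw":1},{"dx":0,"dy":-0.47,"dz":0,"rx":0,"ry":0,"rz":0,"claw":1}])

```text
time_s: 13.55
ee_pos: [0.5632, 0.0687, 0.2793]
eef_rot: [-3.142, -0.001, 0.001]
force: [0.6, -0.6, -0.3]
grip_width: 0.0221
grip_force: 30.0
```

>>> step_arm(plan=[{"dx":0,"dy":-0.47,"dz":0,"rx":0,"ry":0,"rz":0,"claw":1},{"dx":0,"dy":-0.47,"dz":0,"rx":0,"ry":0,"rz":0,"claw":1},{"dx":0,"dy":-0.47,"dz":0,"rx":0,"ry":0,"rz":0,"claw":1},{"dx":0,"dy":-0.47,"dz":0,"rx":0,"ry":0,"rz":0,"claw":1},{"dx":0.08,"dy":-0.47,"dz":0,"rx":0,"ry":0,"rz":0,"claw":1},{"dx":0,"dy":-0.47,"dz":0,"rx":0,"ry":0,"rz":0,"claw":1},{"dx":0,"dy":-0.35,"dz":0,"rx":0,"ry":0,"rz":0,"claw":1},{"dx":0,"dy":0,"dz":0,"rx":0,"ry":0,"rz":0,"claw":1},{"dx":0,"dy":0,"dz":0.2,"rx":0,"ry":0,"rz":0,"claw":1}])

```text
time_s: 14.45
ee_pos: [0.5718, 0.3848, 0.261]
eef_rot: [-3.139, -0.004, 0.002]
force: [0.6, -0.9, -0.5]
grip_width: 0.022
grip_force: 30.0
```

>>> step_arm(plan=[{"dx":0,"dy":-0.21,"dz":0,"rx":0,"ry":0,"rz":0,"claw":1},{"dx":0,"dy":0,"dz":0.1,"rx":0,"ry":0,"rz":0,"claw":1},{"dx":0,"dy":0,"dz":0.1,"rx":0,"ry":0,"rz":0,"claw":1},{"dx":0,"dy":0,"dz":0.08,"rx":0,"ry":0,"rz":0,"claw":1},{"dx":0,"dy":0,"dz":0,"rx":0,"ry":0,"rz":0,"claw":1},{"dx":0,"dy":0,"dz":0,"rx":0,"ry":0,"rz":0,"claw":1}])

```text
time_s: 15.05
ee_pos: [0.5717, 0.4041, 0.2304]
eef_rot: [3.141, 0.0, -0.0]
force: [0.3, 0.0, -0.9]
grip_width: 0.0219
grip_force: 30.0
```

>>> step_arm(plan=[{"dx":0,"dy":0,"dz":0,"rx":0,"ry":0,"rz":0,"claw":0.65},{"dx":0,"dy":0,"dz":0,"rx":0,"ry":0,"rz":0,"claw":0.65},{"dx":0,"dy":0,"dz":0,"rx":0,"ry":0,"rz":0,"claw":0.65},{"dx":0,"dy":0,"dz":-0.25,"rx":0,"ry":0,"rz":0,"claw":0.6},{"dx":0,"dy":0,"dz":-0.35,"rx":0,"ry":0,"rz":0,"claw":0.6},{"dx":0,"dy":0,"dz":-0.1,"rx":0,"ry":0,"rz":0,"claw":0.6},{"dx":0,"dy":0.45,"dz":0,"rx":0,"ry":0,"rz":0,"claw":0.5},{"dx":0,"dy":0.47,"dz":0,"rx":0,"ry":0,"rz":0,"claw":0.5},{"dx":0,"dy":0.47,"dz":0,"rx":0,"ry":0,"rz":0,"claw":0.5},{"dx":0,"dy":0.47,"dz":0,"rx":0,"ry":0,"rz":0,"claw":0.5}])

```text
time_s: 16.05
ee_pos: [0.5711, 0.2171, 0.2999]
eef_rot: [3.141, 0.0, 0.001]
force: [1.8, -0.3, 1.0]
grip_width: 0.0468
grip_force: 0.0
```

```bash
cat >> look.py <<'E'
def trayz():
    p=viewer.camera("side");w=cloud(p);cv2.imwrite("pics/ts.png",p["img"][:,:,::-1])
    w=w[20:150,180:280].reshape(-1,3);k=w[(w[:,2]>.235)&(w[:,2]<.26)&(w[:,1]>.1)&(w[:,1]<.5)&(abs(w[:,0]-.56)<.08)]
    used=np.zeros(len(k),bool)
    while (~used).any():
        i=np.argmin(used);m=(np.hypot(*(k[:,:2]-k[i,:2]).T)<.03)&~used;used|=m
        if m.sum()>8:print("top",np.median(k[m],0).round(4),m.sum())
E
python3 - <<'E'
from look import *
o=telemetry.get_obs();print(o["time_s"],o["ee_pos"]);trayz()
E
```

```text
16.05 [0.57114377 0.21707351 0.29991359]
```

>>> step_arm(plan=[{"dx":0,"dy":0.47,"dz":0,"rx":0,"ry":0,"rz":0,"claw":0.5},{"dx":0,"dy":0.47,"dz":0,"rx":0,"ry":0,"rz":0,"claw":0.5},{"dx":0,"dy":0.47,"dz":0,"rx":0,"ry":0,"rz":0,"claw":0.5},{"dx":0,"dy":0.47,"dz":0,"rx":0,"ry":0,"rz":0,"claw":0.5},{"dx":0,"dy":0.47,"dz":0,"rx":0,"ry":0,"rz":0,"claw":0.5},{"dx":0,"dy":0.47,"dz":0,"rx":0,"ry":0,"rz":0,"claw":0.5},{"dx":0,"dy":0.47,"dz":0,"rx":0,"ry":0,"rz":0,"claw":0.5},{"dx":0,"dy":0.47,"dz":0,"rx":0,"ry":0,"rz":0,"claw":0.5},{"dx":-0.18,"dy":0.45,"dz":0,"rx":0,"ry":0,"rz":0,"claw":0.5},{"dx":-0.18,"dy":0.45,"dz":0,"rx":0,"ry":0,"rz":0,"claw":0.5}])

```text
time_s: 17.1
ee_pos: [0.535, -0.2489, 0.2996]
eef_rot: [-3.141, 0.001, 0.001]
force: [1.4, 0.3, 0.3]
grip_width: 0.0472
grip_force: 0.0
```

```bash
python3 - <<'E'
from look import *
o=telemetry.get_obs();print(o["time_s"],o["ee_pos"]);trayz()
T=snap("top","t4");w=cloud(T)[120:240,5:175].reshape(-1,3);k=w[(w[:,2]>.21)&(w[:,2]<.27)];print(len(k),np.median(k,0),rect(k))
cv2.imwrite("pics/t4c.png",cv2.resize(T["img"][100:280,0:240,::-1],(800,600)))
E
```

```text
17.1 [ 0.53499692 -0.24885927  0.29964749]
168 [0.5694069  0.39805599 0.24647453] [570.5, 404.3, 23.0, 22.4, -85.4]
```

View pics/t4c.png

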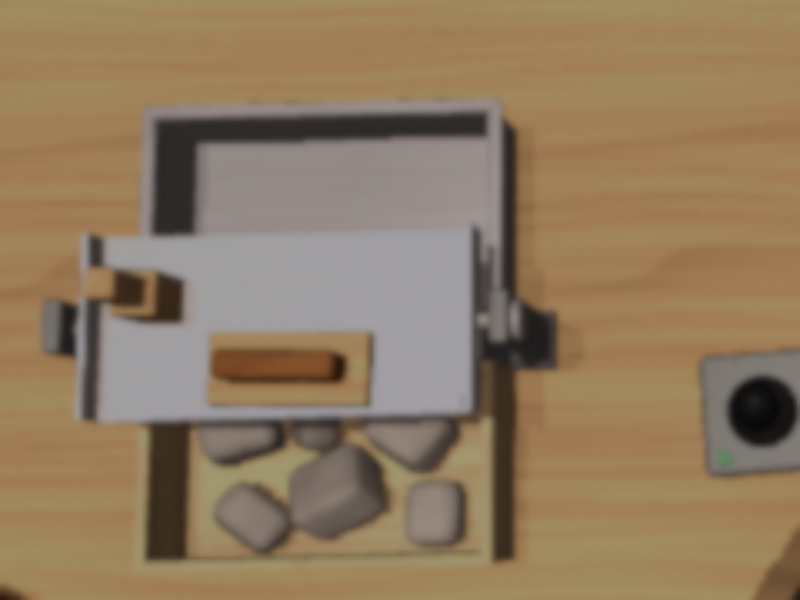

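Stamp 1 stands upright on the tray at crop (140,290). On to the next one.

>>> step_arm(plan=[{"dx":-0.058,"dy":0.45,"dz":0,"rx":0,"ry":0,"rz":0,"claw":0.5},{"dx":-0.058,"dy":0.45,"dz":0,"rx":0,"ry":0,"rz":0,"claw":0.5},{"dx":-0.058,"dy":0.35,"dz":0,"rx":0,"ry":0,"rz":0,"claw":0.5},{"dx":0,"dy":0.21,"dz":0.2,"rx":0,"ry":0,"rz":0,"claw":0.5},{"dx":0,"dy":0,"dz":0.45,"rx":0,"ry":0,"rz":-0.054,"claw":0.5},{"dx":0,"dy":0,"dz":0.25,"rx":0,"ry":0,"rz":0,"claw":0.5},{"dx":0,"dy":0,"dz":0,"rx":0,"ry":0,"rz":0,"claw":0.5},{"dx":0,"dy":0,"dz":0,"rx":0,"ry":0,"rz":0,"claw":0.5}])

```text
time_s: 18.0
ee_pos: [0.5189, -0.3929, 0.2114]
eef_rot: [3.141, -0.0, 0.085]
force: [0.8, 0.3, -0.1]
grip_width: 0.0474
grip_force: 0.0
```

>>> step_arm(plan=[{"dx":-0.01,"dy":0.02,"dz":0.4,"rx":0,"ry":0,"rz":0,"claw":0.5},{"dx":0,"dy":0,"dz":0.4,"rx":0,"ry":0,"rz":0,"claw":0.5},{"dx":0,"dy":0,"dz":0.41,"rx":0,"ry":0,"rz":0,"claw":0.5},{"dx":0,"dy":0,"dz":0,"rx":0,"ry":0,"rz":0,"claw":0.5},{"dx":0,"dy":0,"dz":0,"rx":0,"ry":0,"rz":0,"claw":1},{"dx":0,"dy":0,"dz":0,"rx":0,"ry":0,"rz":0,"claw":1},{"dx":0,"dy":0,"dz":0,"rx":0,"ry":0,"rz":0,"claw":1},{"dx":0,"dy":0,"dz":0,"rx":0,"ry":0,"rz":0,"claw":1}], grip_force=30)

```text
time_s: 18.8
ee_pos: [0.5183, -0.3958, 0.0916]
eef_rot: [3.139, -0.002, 0.085]
force: [-1.2, 0.5, 5.6]
grip_width: 0.0218
grip_force: 30.0
```

>>> step_arm(plan=[{"dx":0,"dy":0,"dz":-0.08,"rx":0,"ry":0,"rz":0,"claw":1},{"dx":0,"dy":0,"dz":-0.15,"rx":0,"ry":0,"rz":0,"claw":1},{"dx":0,"dy":0,"dz":-0.15,"rx":0,"ry":0,"rz":0,"claw":1},{"dx":0,"dy":0,"dz":-0.2,"rx":0,"ry":0,"rz":0,"claw":1},{"dx":0,"dy":0,"dz":-0.3,"rx":0,"ry":0,"rz":0,"claw":1},{"dx":0,"dy":0,"dz":-0.4,"rx":0,"ry":0,"rz":0,"claw":1},{"dx":0,"dy":0,"dz":-0.4,"rx":0,"ry":0,"rz":0,"claw":1},{"dx":0,"dy":0,"dz":-0.22,"rx":0,"ry":0,"rz":0.054,"claw":1}])

```text
time_s: 19.6
ee_pos: [0.5178, -0.3954, 0.2849]
eef_rot: [3.138, -0.004, -0.0]
force: [0.9, -0.6, -1.0]
grip_width: 0.022
grip_force: 30.0
```

```bash
cat >> look.py <<'E'
def stand():
    S=viewer.camera("side");o=telemetry.get_obs();print(o["time_s"],o["ee_pos"].round(4),"stand",rect(sel(S,(195,260,290,318),.042,.056)),"w",o["grip_width"])
    z=cloud(S)
    for s,y in((.564,-.3925),(.518,-.3955),(.472,-.3995),(.426,-.4035)):
        m=(abs(z[...,0]-s)<.01)&(abs(z[...,1]-y-(-.004))<.01)&(z[...,2]>.1)&(z[...,2]<.115);print("hole",s,m.sum(),end="; ")
E
python3 -c "from look import *;stand()"
```

```text
19.65 [ 0.5182 -0.3957  0.2876] stand [495.6, -399.7, 200.2, 61.2, 4.8] w 0.02164262650368083
hole 0.564 0; hole 0.518 0; hole 0.472 67; hole 0.426 69;
```

>>> step_arm(plan=[{"dx":0,"dy":-0.46,"dz":0,"rx":0,"ry":0,"rz":0,"claw":1},{"dx":0,"dy":-0.46,"dz":0,"rx":0,"ry":0,"rz":0,"claw":1},{"dx":0,"dy":-0.46,"dz":0,"rx":0,"ry":0,"rz":0,"claw":1},{"dx":0,"dy":-0.46,"dz":0,"rx":0,"ry":0,"rz":0,"claw":1},{"dx":0,"dy":-0.46,"dz":0,"rx":0,"ry":0,"rz":0,"claw":1},{"dx":0,"dy":-0.46,"dz":0,"rx":0,"ry":0,"rz":0,"claw":1},{"dx":0.09,"dy":-0.46,"dz":0,"rx":0,"ry":0,"rz":0,"claw":1},{"dx":0.09,"dy":-0.46,"dz":0,"rx":0,"ry":0,"rz":0,"claw":1},{"dx":0.09,"dy":-0.46,"dz":0,"rx":0,"ry":0,"rz":0,"claw":1},{"dx":0.09,"dy":-0.46,"dz":0,"rx":0,"ry":0,"rz":0,"claw":1}])

```text
time_s: 20.65
ee_pos: [0.5533, 0.0667, 0.2802]
eef_rot: [-3.142, -0.001, 0.001]
force: [0.3, -0.4, -0.2]
grip_width: 0.0217
grip_force: 30.0
```

>>> step_arm(plan=[{"dx":0.09,"dy":-0.46,"dz":0,"rx":0,"ry":0,"rz":0,"claw":1},{"dx":0.09,"dy":-0.46,"dz":0,"rx":0,"ry":0,"rz":0,"claw":1},{"dx":0,"dy":-0.46,"dz":0,"rx":0,"ry":0,"rz":0,"claw":1},{"dx":0,"dy":-0.46,"dz":0,"rx":0,"ry":0,"rz":0,"claw":1},{"dx":0,"dy":-0.46,"dz":0,"rx":0,"ry":0,"rz":0,"claw":1},{"dx":0,"dy":-0.46,"dz":0,"rx":0,"ry":0,"rz":0,"claw":1},{"dx":0,"dy":0,"dz":0.15,"rx":0,"ry":0,"rz":0,"claw":1},{"dx":0,"dy":0,"dz":0.1,"rx":0,"ry":0,"rz":0,"claw":1},{"dx":0,"dy":0,"dz":0,"rx":0,"ry":0,"rz":0,"claw":1}])

```text
time_s: 21.55
ee_pos: [0.5709, 0.3399, 0.2531]
eef_rot: [3.14, 0.002, 0.0]
force: [0.4, -0.3, -0.3]
grip_width: 0.0218
grip_force: 30.0
```

>>> step_arm(plan=[{"dx":0,"dy":0,"dz":0.11,"rx":0,"ry":0,"rz":0,"claw":1},{"dx":0,"dy":0,"dz":0.1,"rx":0,"ry":0,"rz":0,"claw":1},{"dx":0,"dy":0,"dz":0,"rx":0,"ry":0,"rz":0,"claw":1},{"dx":0,"dy":0,"dz":0,"rx":0,"ry":0,"rz":0,"claw":0.65},{"dx":0,"dy":0,"dz":0,"rx":0,"ry":0,"rz":0,"claw":0.65},{"dx":0,"dy":0,"dz":0,"rx":0,"ry":0,"rz":0,"claw":0.65},{"dx":0,"dy":0,"dz":-0.2,"rx":0,"ry":0,"rz":0,"claw":0.6},{"dx":0,"dy":0,"dz":-0.4,"rx":0,"ry":0,"rz":0,"claw":0.6},{"dx":0,"dy":0.3,"dz":-0.1,"rx":0,"ry":0,"rz":0,"claw":0.5},{"dx":0,"dy":0.45,"dz":0,"rx":0,"ry":0,"rz":0,"claw":0.5}])

```text
time_s: 22.55
ee_pos: [0.5714, 0.2665, 0.3055]
eef_rot: [-3.14, -0.003, 0.003]
force: [1.6, 0.0, -0.1]
grip_width: 0.0465
grip_force: 0.0
```

>>> step_arm(plan=[{"dx":0,"dy":0.47,"dz":0,"rx":0,"ry":0,"rz":0,"claw":0.5},{"dx":0,"dy":0.47,"dz":0,"rx":0,"ry":0,"rz":0,"claw":0.5},{"dx":0,"dy":0.47,"dz":0,"rx":0,"ry":0,"rz":0,"claw":0.5},{"dx":0,"dy":0.47,"dz":0,"rx":0,"ry":0,"rz":0,"claw":0.5},{"dx":0,"dy":0.47,"dz":0,"rx":0,"ry":0,"rz":0,"claw":0.5},{"dx":-0.16,"dy":0.46,"dz":0,"rx":0,"ry":0,"rz":0,"claw":0.5},{"dx":-0.16,"dy":0.46,"dz":0,"rx":0,"ry":0,"rz":0,"claw":0.5},{"dx":-0.16,"dy":0.46,"dz":0,"rx":0,"ry":0,"rz":0,"claw":0.5},{"dx":-0.16,"dy":0.46,"dz":0,"rx":0,"ry":0,"rz":0,"claw":0.5},{"dx":-0.16,"dy":0.46,"dz":0,"rx":0,"ry":0,"rz":0,"claw":0.5}])

```text
time_s: 23.55
ee_pos: [0.4906, -0.201, 0.304]
eef_rot: [3.141, -0.001, 0.0]
force: [0.2, 0.5, 0.0]
grip_width: 0.0471
grip_force: 0.0
```

```bash
cat >> look.py <<'E'
def tops():
    T=snap("top","tt");w=cloud(T)[100:260,5:175].reshape(-1,3);k=w[(w[:,2]>.225)&(w[:,2]<.265)];used=np.zeros(len(k),bool)
    while (~used).any():
        i=np.argmin(used);m=(np.hypot(*(k[:,:2]-k[i,:2]).T)<.035)&~used;used|=m
        if m.sum()>15:print("top",rect(k[m]),np.median(k[m,2]).round(4))
E
python3 -c "
from look import *;tops();print(telemetry.get_obs()['ee_pos'])"
```

```text
top [571.8, 404.3, 22.8, 22.3, 89.7] 0.2478
top [571.0, 339.2, 21.9, 21.2, 1.7] 0.248
[ 0.4885788  -0.20639101  0.30376396]
```

>>> step_arm(plan=[{"dx":-0.1,"dy":0.45,"dz":0,"rx":0,"ry":0,"rz":0,"claw":0.5},{"dx":-0.09,"dy":0.45,"dz":0,"rx":0,"ry":0,"rz":0,"claw":0.5},{"dx":0,"dy":0.45,"dz":0,"rx":0,"ry":0,"rz":0,"claw":0.5},{"dx":0,"dy":0.4,"dz":0.2,"rx":0,"ry":0,"rz":0,"claw":0.5},{"dx":0,"dy":0.23,"dz":0.4,"rx":0,"ry":0,"rz":0,"claw":0.5},{"dx":0,"dy":0,"dz":0.35,"rx":0,"ry":0,"rz":-0.054,"claw":0.5},{"dx":0,"dy":0,"dz":0,"rx":0,"ry":0,"rz":0,"claw":0.5},{"dx":0,"dy":0,"dz":0,"rx":0,"ry":0,"rz":0,"claw":0.5}])

```text
time_s: 24.4
ee_pos: [0.4729, -0.3972, 0.2098]
eef_rot: [3.141, -0.0, 0.083]
force: [0.2, -0.3, 0.7]
grip_width: 0.0469
grip_force: 0.0
```

>>> step_arm(plan=[{"dx":-0.01,"dy":0.02,"dz":0.4,"rx":0,"ry":0,"rz":0,"claw":0.5},{"dx":0,"dy":0,"dz":0.4,"rx":0,"ry":0,"rz":0,"claw":0.5},{"dx":0,"dy":0,"dz":0.4,"rx":0,"ry":0,"rz":0,"claw":0.5},{"dx":0,"dy":0,"dz":0,"rx":0,"ry":0,"rz":0,"claw":0.5},{"dx":0,"dy":0,"dz":0,"rx":0,"ry":0,"rz":0,"claw":1},{"dx":0,"dy":0,"dz":0,"rx":0,"ry":0,"rz":0,"claw":1},{"dx":0,"dy":0,"dz":0,"rx":0,"ry":0,"rz":0,"claw":1},{"dx":0,"dy":0,"dz":0,"rx":0,"ry":0,"rz":0,"claw":1}])

```text
time_s: 25.2
ee_pos: [0.4725, -0.3999, 0.0905]
eef_rot: [3.139, -0.002, 0.085]
force: [0.0, 1.3, 6.8]
grip_width: 0.022
grip_force: 30.0
```

>>> step_arm(plan=[{"dx":0,"dy":0,"dz":-0.08,"rx":0,"ry":0,"rz":0,"claw":1},{"dx":0,"dy":0,"dz":-0.15,"rx":0,"ry":0,"rz":0,"claw":1},{"dx":0,"dy":0,"dz":-0.15,"rx":0,"ry":0,"rz":0,"claw":1},{"dx":0,"dy":0,"dz":-0.2,"rx":0,"ry":0,"rz":0,"claw":1},{"dx":0,"dy":0,"dz":-0.3,"rx":0,"ry":0,"rz":0,"claw":1},{"dx":0,"dy":0,"dz":-0.4,"rx":0,"ry":0,"rz":0,"claw":1},{"dx":0,"dy":0,"dz":-0.4,"rx":0,"ry":0,"rz":0,"claw":1},{"dx":0,"dy":0,"dz":-0.22,"rx":0,"ry":0,"rz":0.054,"claw":1}])

```text
time_s: 26.0
ee_pos: [0.472, -0.3995, 0.2837]
eef_rot: [3.138, -0.004, -0.0]
force: [1.3, -1.4, -0.9]
grip_width: 0.0217
grip_force: 30.0
```

```bash
python3 -c "from look import *;stand()"
```

```text
26.05 [ 0.4724 -0.3999  0.2864] stand [495.3, -399.8, 199.9, 61.2, 4.6] w 0.021647733740585876
hole 0.564 0; hole 0.518 0; hole 0.472 0; hole 0.426 70;
```

>>> step_arm(plan=[{"dx":0,"dy":-0.447,"dz":0,"rx":0,"ry":0,"rz":0,"claw":1},{"dx":0.1,"dy":-0.447,"dz":0,"rx":0,"ry":0,"rz":0,"claw":1},{"dx":0.1,"dy":-0.447,"dz":0,"rx":0,"ry":0,"rz":0,"claw":1},{"dx":0.1,"dy":-0.447,"dz":0,"rx":0,"ry":0,"rz":0,"claw":1},{"dx":0.1,"dy":-0.447,"dz":0,"rx":0,"ry":0,"rz":0,"claw":1},{"dx":0.1,"dy":-0.447,"dz":0,"rx":0,"ry":0,"rz":0,"claw":1},{"dx":0.1,"dy":-0.447,"dz":0,"rx":0,"ry":0,"rz":0,"claw":1},{"dx":0.1,"dy":-0.447,"dz":0,"rx":0,"ry":0,"rz":0,"claw":1},{"dx":0.1,"dy":-0.447,"dz":0,"rx":0,"ry":0,"rz":0,"claw":1},{"dx":0.1,"dy":-0.447,"dz":0,"rx":0,"ry":0,"rz":0,"claw":1}])

```text
time_s: 27.05
ee_pos: [0.5615, 0.0496, 0.2792]
eef_rot: [-3.142, -0.001, 0.001]
force: [0.8, -1.3, -0.7]
grip_width: 0.0219
grip_force: 30.0
```

>>> step_arm(plan=[{"dx":0.1,"dy":-0.447,"dz":0,"rx":0,"ry":0,"rz":0,"claw":1},{"dx":0,"dy":-0.447,"dz":0,"rx":0,"ry":0,"rz":0,"claw":1},{"dx":0,"dy":-0.447,"dz":0,"rx":0,"ry":0,"rz":0,"claw":1},{"dx":0,"dy":-0.447,"dz":0,"rx":0,"ry":0,"rz":0,"claw":1},{"dx":0,"dy":-0.447,"dz":0,"rx":0,"ry":0,"rz":0,"claw":1},{"dx":0,"dy":0,"dz":0.15,"rx":0,"ry":0,"rz":0,"claw":1},{"dx":0,"dy":0,"dz":0.1,"rx":0,"ry":0,"rz":0,"claw":1},{"dx":0,"dy":0,"dz":0,"rx":0,"ry":0,"rz":0,"claw":1}])

```text
time_s: 27.85
ee_pos: [0.5711, 0.2705, 0.2521]
eef_rot: [3.14, 0.002, 0.0]
force: [0.3, -0.6, -0.5]
grip_width: 0.0223
grip_force: 30.0
```

>>> step_arm(plan=[{"dx":0,"dy":0,"dz":0.11,"rx":0,"ry":0,"rz":0,"claw":1},{"dx":0,"dy":0,"dz":0.1,"rx":0,"ry":0,"rz":0,"claw":1},{"dx":0,"dy":0,"dz":0,"rx":0,"ry":0,"rz":0,"claw":1},{"dx":0,"dy":0,"dz":0,"rx":0,"ry":0,"rz":0,"claw":0.65},{"dx":0,"dy":0,"dz":0,"rx":0,"ry":0,"rz":0,"claw":0.65},{"dx":0,"dy":0,"dz":0,"rx":0,"ry":0,"rz":0,"claw":0.65},{"dx":0,"dy":0,"dz":-0.2,"rx":0,"ry":0,"rz":0,"claw":0.6},{"dx":0,"dy":0,"dz":-0.4,"rx":0,"ry":0,"rz":0,"claw":0.6},{"dx":0,"dy":0.3,"dz":-0.1,"rx":0,"ry":0,"rz":0,"claw":0.5},{"dx":0,"dy":0.45,"dz":0,"rx":0,"ry":0,"rz":0,"claw":0.5}])

```text
time_s: 28.85
ee_pos: [0.5717, 0.1969, 0.3046]
eef_rot: [-3.14, -0.004, 0.003]
force: [0.9, 0.4, -0.3]
grip_width: 0.0463
grip_force: 0.0
```

>>> step_arm(plan=[{"dx":-0.14,"dy":0.45,"dz":0,"rx":0,"ry":0,"rz":0,"claw":0.5},{"dx":-0.14,"dy":0.45,"dz":0,"rx":0,"ry":0,"rz":0,"claw":0.5},{"dx":-0.14,"dy":0.45,"dz":0,"rx":0,"ry":0,"rz":0,"claw":0.5},{"dx":-0.14,"dy":0.45,"dz":0,"rx":0,"ry":0,"rz":0,"claw":0.5},{"dx":-0.14,"dy":0.45,"dz":0,"rx":0,"ry":0,"rz":0,"claw":0.5},{"dx":-0.14,"dy":0.45,"dz":0,"rx":0,"ry":0,"rz":0,"claw":0.5},{"dx":-0.14,"dy":0.45,"dz":0,"rx":0,"ry":0,"rz":0,"claw":0.5},{"dx":-0.14,"dy":0.45,"dz":0,"rx":0,"ry":0,"rz":0,"claw":0.5},{"dx":-0.14,"dy":0.45,"dz":0,"rx":0,"ry":0,"rz":0,"claw":0.5},{"dx":-0.14,"dy":0.45,"dz":0,"rx":0,"ry":0,"rz":0,"claw":0.5}])

```text
time_s: 29.85
ee_pos: [0.4308, -0.2556, 0.303]
eef_rot: [3.141, -0.001, 0.0]
force: [0.0, -0.4, -0.6]
grip_width: 0.0469
grip_force: 0.0
```

```bash
python3 -c "
from look import *;tops();print(telemetry.get_obs()['ee_pos'])"
```

```text
top [572.2, 404.1, 22.3, 21.9, -1.1] 0.2475
top [571.3, 339.6, 21.9, 21.7, 89.8] 0.2481
top [570.9, 270.1, 22.5, 20.8, -89.8] 0.2477
[ 0.42896114 -0.26062671  0.30259019]
```

>>> step_arm(plan=[{"dx":-0.05,"dy":0.45,"dz":0,"rx":0,"ry":0,"rz":0,"claw":0.5},{"dx":0,"dy":0.45,"dz":0,"rx":0,"ry":0,"rz":0,"claw":0.5},{"dx":0,"dy":0.38,"dz":0.2,"rx":0,"ry":0,"rz":0,"claw":0.5},{"dx":0,"dy":0.21,"dz":0.4,"rx":0,"ry":0,"rz":0,"claw":0.5},{"dx":0,"dy":0,"dz":0.35,"rx":0,"ry":0,"rz":-0.054,"claw":0.5},{"dx":0,"dy":0,"dz":0,"rx":0,"ry":0,"rz":0,"claw":0.5},{"dx":0,"dy":0,"dz":0,"rx":0,"ry":0,"rz":0,"claw":0.5}])

```text
time_s: 30.6
ee_pos: [0.4271, -0.4028, 0.2088]
eef_rot: [3.141, -0.0, 0.083]
force: [-0.3, 0.1, 1.1]
grip_width: 0.0467
grip_force: 0.0
```

>>> step_arm(plan=[{"dx":0,"dy":0.01,"dz":0.4,"rx":0,"ry":0,"rz":0,"claw":0.5},{"dx":0,"dy":0,"dz":0.4,"rx":0,"ry":0,"rz":0,"claw":0.5},{"dx":0,"dy":0,"dz":0.39,"rx":0,"ry":0,"rz":0,"claw":0.5},{"dx":0,"dy":0,"dz":0,"rx":0,"ry":0,"rz":0,"claw":0.5},{"dx":0,"dy":0,"dz":0,"rx":0,"ry":0,"rz":0,"claw":1},{"dx":0,"dy":0,"dz":0,"rx":0,"ry":0,"rz":0,"claw":1},{"dx":0,"dy":0,"dz":0,"rx":0,"ry":0,"rz":0,"claw":1},{"dx":0,"dy":0,"dz":0,"rx":0,"ry":0,"rz":0,"claw":1}])

```text
time_s: 31.4
ee_pos: [0.4274, -0.4044, 0.0903]
eef_rot: [3.139, -0.002, 0.085]
force: [-0.6, 0.5, 10.2]
grip_width: 0.0218
grip_force: 30.0
```

>>> step_arm(plan=[{"dx":0,"dy":0,"dz":-0.08,"rx":0,"ry":0,"rz":0,"claw":1},{"dx":0,"dy":0,"dz":-0.15,"rx":0,"ry":0,"rz":0,"claw":1},{"dx":0,"dy":0,"dz":-0.15,"rx":0,"ry":0,"rz":0,"claw":1},{"dx":0,"dy":0,"dz":-0.2,"rx":0,"ry":0,"rz":0,"claw":1},{"dx":0,"dy":0,"dz":-0.3,"rx":0,"ry":0,"rz":0,"claw":1},{"dx":0,"dy":0,"dz":-0.4,"rx":0,"ry":0,"rz":0,"claw":1},{"dx":0,"dy":0,"dz":-0.4,"rx":0,"ry":0,"rz":0,"claw":1},{"dx":0,"dy":0,"dz":-0.22,"rx":0,"ry":0,"rz":0.054,"claw":1}])

```text
time_s: 32.2
ee_pos: [0.4271, -0.4041, 0.2836]
eef_rot: [3.138, -0.004, -0.0]
force: [0.3, 0.5, -1.4]
grip_width: 0.022
grip_force: 30.0
```

```bash
python3 -c "from look import *;stand()"
```

```text
32.25 [ 0.4275 -0.4045  0.2861] stand [495.4, -399.5, 200.1, 61.0, 4.9] w 0.02196986226810639
hole 0.564 0; hole 0.518 0; hole 0.472 0; hole 0.426 0;
```

>>> step_arm(plan=[{"dx":0,"dy":-0.436,"dz":0,"rx":0,"ry":0,"rz":0,"claw":1},{"dx":0.145,"dy":-0.436,"dz":0,"rx":0,"ry":0,"rz":0,"claw":1},{"dx":0.145,"dy":-0.436,"dz":0,"rx":0,"ry":0,"rz":0,"claw":1},{"dx":0.145,"dy":-0.436,"dz":0,"rx":0,"ry":0,"rz":0,"claw":1},{"dx":0.145,"dy":-0.436,"dz":0,"rx":0,"ry":0,"rz":0,"claw":1},{"dx":0.145,"dy":-0.436,"dz":0,"rx":0,"ry":0,"rz":0,"claw":1},{"dx":0.145,"dy":-0.436,"dz":0,"rx":0,"ry":0,"rz":0,"claw":1},{"dx":0.145,"dy":-0.436,"dz":0,"rx":0,"ry":0,"rz":0,"claw":1},{"dx":0.145,"dy":-0.436,"dz":0,"rx":0,"ry":0,"rz":0,"claw":1},{"dx":0.145,"dy":-0.436,"dz":0,"rx":0,"ry":0,"rz":0,"claw":1}])

```text
time_s: 33.25
ee_pos: [0.5572, 0.0341, 0.2789]
eef_rot: [3.142, -0.0, 0.001]
force: [1.1, -0.8, -0.8]
grip_width: 0.0221
grip_force: 30.0
```

>>> step_arm(plan=[{"dx":0.145,"dy":-0.436,"dz":0,"rx":0,"ry":0,"rz":0,"claw":1},{"dx":0,"dy":-0.436,"dz":0,"rx":0,"ry":0,"rz":0,"claw":1},{"dx":0,"dy":-0.436,"dz":0,"rx":0,"ry":0,"rz":0,"claw":1},{"dx":0,"dy":-0.436,"dz":0,"rx":0,"ry":0,"rz":0,"claw":1},{"dx":0,"dy":0,"dz":0.15,"rx":0,"ry":0,"rz":0,"claw":1},{"dx":0,"dy":0,"dz":0.1,"rx":0,"ry":0,"rz":0,"claw":1},{"dx":0,"dy":0,"dz":0,"rx":0,"ry":0,"rz":0,"claw":1}])

```text
time_s: 33.95
ee_pos: [0.5711, 0.2059, 0.252]
eef_rot: [3.141, 0.003, 0.0]
force: [-0.0, -0.4, -1.8]
grip_width: 0.0222
grip_force: 30.0
```

>>> step_arm(plan=[{"dx":0,"dy":0,"dz":0.11,"rx":0,"ry":0,"rz":0,"claw":1},{"dx":0,"dy":0,"dz":0.1,"rx":0,"ry":0,"rz":0,"claw":1},{"dx":0,"dy":0,"dz":0,"rx":0,"ry":0,"rz":0,"claw":1},{"dx":0,"dy":0,"dz":0,"rx":0,"ry":0,"rz":0,"claw":0.65},{"dx":0,"dy":0,"dz":0,"rx":0,"ry":0,"rz":0,"claw":0.65},{"dx":0,"dy":0,"dz":0,"rx":0,"ry":0,"rz":0,"claw":0.65},{"dx":0,"dy":0,"dz":-0.2,"rx":0,"ry":0,"rz":0,"claw":0.6},{"dx":0,"dy":0,"dz":-0.4,"rx":0,"ry":0,"rz":0,"claw":0.6},{"dx":0,"dy":0.2,"dz":-0.1,"rx":0,"ry":0,"rz":0,"claw":0.5},{"dx":-0.2,"dy":0.4,"dz":0,"rx":0,"ry":0,"rz":0,"claw":0.5}])

```text
time_s: 34.95
ee_pos: [0.5526, 0.1473, 0.304]
eef_rot: [-3.141, -0.003, 0.003]
force: [1.1, -1.1, -0.1]
grip_width: 0.0462
grip_force: 0.0
```

>>> step_arm(plan=[{"dx":-0.22,"dy":0.4,"dz":0,"rx":0,"ry":0,"rz":0,"claw":1},{"dx":-0.22,"dy":0.4,"dz":0,"rx":0,"ry":0,"rz":0,"claw":1},{"dx":-0.22,"dy":0.4,"dz":0,"rx":0,"ry":0,"rz":0,"claw":1},{"dx":-0.22,"dy":0.4,"dz":0,"rx":0,"ry":0,"rz":0,"claw":1},{"dx":-0.22,"dy":0.32,"dz":0,"rx":0,"ry":0,"rz":0,"claw":1},{"dx":0,"dy":0,"dz":0,"rx":0,"ry":0,"rz":0,"claw":1},{"dx":0,"dy":0,"dz":0,"rx":0,"ry":0,"rz":0,"claw":1}])

```text
time_s: 35.65
ee_pos: [0.4417, -0.0458, 0.3031]
eef_rot: [3.141, -0.001, -0.001]
force: [0.0, -0.1, 0.5]
grip_width: 0.0004
grip_force: 0.0
```

```bash
python3 - <<'E'
from look import *
tops();o=telemetry.get_obs();print(o['time_s'],o['ee_pos'],o['grip_width'])
T=snap("top","t5");cv2.imwrite("pics/t5c.png",cv2.resize(T["img"][100:280,0:240,::-1],(800,600)))
E
```

```text
top [572.0, 404.0, 23.5, 22.4, -88.8] 0.2475
top [571.2, 339.5, 21.9, 21.6, 89.3] 0.2477
top [570.9, 270.2, 22.8, 20.8, -89.6] 0.2482
top [569.9, 206.0, 21.2, 20.8, 1.6] 0.2484
35.7 [ 0.44203143 -0.04523678  0.30280968] 0.0005739264337958406
```

View pics/t5c.png

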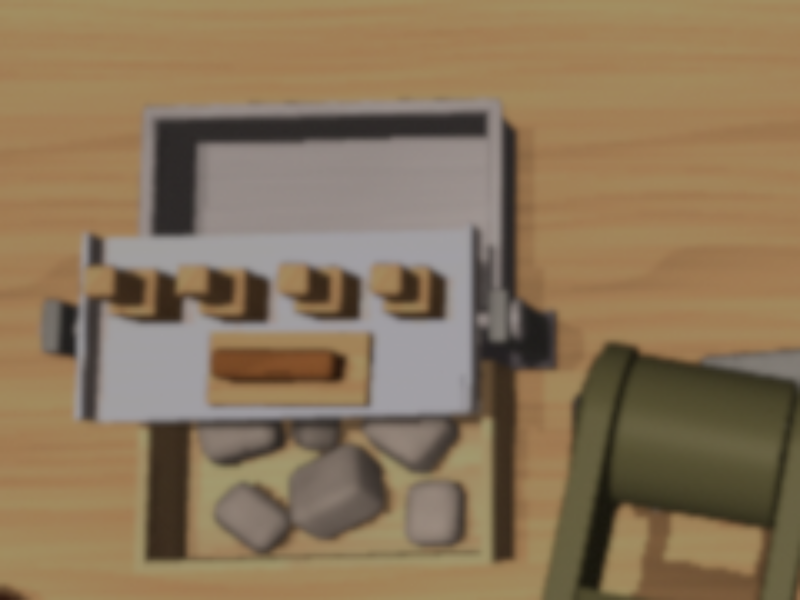

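All four stamps and the float are on the tray. Lowering the closed fingers behind the knob.

>>> step_arm(plan=[{"dx":0,"dy":0,"dz":0.45,"rx":0,"ry":0,"rz":0,"claw":1},{"dx":0,"dy":0,"dz":0.45,"rx":0,"ry":0,"rz":0,"claw":1},{"dx":0,"dy":0,"dz":0.38,"rx":0,"ry":0,"rz":0,"claw":1},{"dx":0,"dy":0,"dz":0.1,"rx":0,"ry":0,"rz":0,"claw":1},{"dx":0.1,"dy":0,"dz":0,"rx":0,"ry":0,"rz":0,"claw":1},{"dx":0.1,"dy":0,"dz":0,"rx":0,"ry":0,"rz":0,"claw":1},{"dx":0.08,"dy":0,"dz":0,"rx":0,"ry":0,"rz":0,"claw":1},{"dx":0.08,"dy":0,"dz":0.01,"rx":0,"ry":0,"rz":0,"claw":1},{"dx":0.08,"dy":0,"dz":0.02,"rx":0,"ry":0,"rz":0,"claw":1}])

```text
time_s: 36.65
ee_pos: [0.4866, -0.0455, 0.1622]
eef_rot: [3.141, -0.001, 0.0]
force: [-5.9, 0.4, 4.8]
grip_width: 0.0005
grip_force: 3.2
```

```bash
cat >> look.py <<'E'
def kn():
    o=telemetry.get_obs();S=viewer.camera("side");w=cloud(S)[140:200,200:260];i=S["img"][140:200,200:260].astype(int)
    m=(w[...,2]>.12)&(w[...,2]<.19)&(i.max(-1)<60);P=w[m&(abs(w[...,1]+.05)<.03)]
    print(o["time_s"],o["ee_pos"].round(4),o["force"].round(1),"knob",np.median(P,0).round(4),len(P))
E
python3 -c "
from look import *;kn();tops()"
```

```text
36.65 [ 0.4866 -0.0455  0.1622] [-5.9  0.4  4.8] knob [ 0.5103 -0.0564  0.1628] 60
top [615.1, 341.9, 23.0, 22.2, -88.1] 0.2295
top [614.5, 270.9, 22.6, 21.7, 89.1] 0.23
top [612.3, 207.2, 24.6, 21.0, 2.2] 0.23
top [613.9, 404.6, 21.9, 21.8, -0.4] 0.2301
```

>>> step_arm(plan=[{"dx":0.03,"dy":0,"dz":0.01,"rx":0,"ry":0,"rz":0,"claw":1},{"dx":0,"dy":0,"dz":0,"rx":0,"ry":0,"rz":0,"claw":1},{"dx":0,"dy":0,"dz":0,"rx":0,"ry":0,"rz":0,"claw":1},{"dx":0.06,"dy":0,"dz":0.02,"rx":0,"ry":0,"rz":0,"claw":1},{"dx":0.06,"dy":0,"dz":0.03,"rx":0,"ry":0,"rz":0,"claw":1},{"dx":0.06,"dy":0,"dz":0.03,"rx":0,"ry":0,"rz":0,"claw":1},{"dx":0.06,"dy":0,"dz":0.03,"rx":0,"ry":0,"rz":0,"claw":1},{"dx":0.06,"dy":0,"dz":0.03,"rx":0,"ry":0,"rz":0,"claw":1},{"dx":0.06,"dy":0,"dz":0.03,"rx":0,"ry":0,"rz":0,"claw":1}])

```text
time_s: 37.65
ee_pos: [0.5234, -0.0453, 0.1439]
eef_rot: [-3.141, 0.004, 0.0]
force: [-54.6, 0.6, 41.0]
grip_width: 0.0005
grip_force: 28.1
```

```bash
python3 -c "
from look import *;kn();tops()"
```

```text
37.65 [ 0.5234 -0.0453  0.1439] [-54.6   0.6  41. ] knob [ 0.5456 -0.056   0.1448] 40
```

>>> step_arm(plan=[{"dx":-0.008,"dy":0,"dz":-0.004,"rx":0,"ry":0,"rz":0,"claw":1},{"dx":0,"dy":0,"dz":0,"rx":0,"ry":0,"rz":0,"claw":1},{"dx":0,"dy":0,"dz":0,"rx":0,"ry":0,"rz":0,"claw":1},{"dx":0,"dy":0,"dz":0,"rx":0,"ry":0,"rz":0,"claw":1},{"dx":0,"dy":0,"dz":0,"rx":0,"ry":0,"rz":0,"claw":1}])

```text
time_s: 38.25
ee_pos: [0.522, -0.0453, 0.1431]
eef_rot: [-3.141, 0.005, 0.0]
force: [-15.5, -0.2, 2.9]
grip_width: 0.0002
grip_force: 7.9
```

```bash
python3 - <<'E'
from look import *
kn();T=snap("top","t6");cv2.imwrite("pics/t6c.png",cv2.resize(T["img"][100:280,0:240,::-1],(800,600)))
E
```

```text
38.25 [ 0.522  -0.0453  0.1431] [-15.5  -0.2   2.9] knob [ 0.545  -0.0558  0.1447] 39
```

View pics/t6c.png

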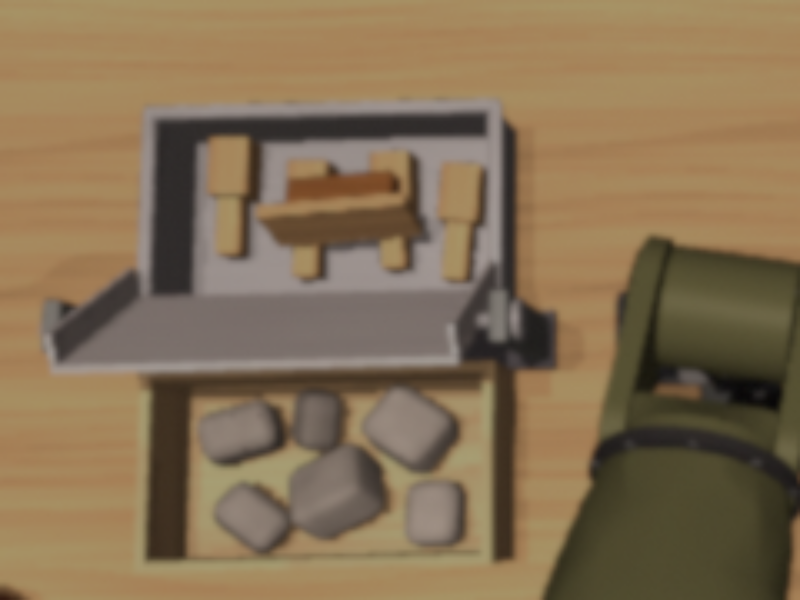

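All four stamps and the float are in the tub. I'll press a touch more, hold, then ease back.

>>> step_arm(plan=[{"dx":0.004,"dy":0,"dz":0,"rx":0,"ry":0,"rz":0,"claw":1},{"dx":0,"dy":0,"dz":0,"rx":0,"ry":0,"rz":0,"claw":1},{"dx":0,"dy":0,"dz":0,"rx":0,"ry":0,"rz":0,"claw":1},{"dx":0,"dy":0,"dz":0,"rx":0,"ry":0,"rz":0,"claw":1},{"dx":0,"dy":0,"dz":0,"rx":0,"ry":0,"rz":0,"claw":1},{"dx":0,"dy":0,"dz":0,"rx":0,"ry":0,"rz":0,"claw":1},{"dx":0,"dy":0,"dz":0,"rx":0,"ry":0,"rz":0,"claw":1},{"dx":0,"dy":0,"dz":0,"rx":0,"ry":0,"rz":0,"claw":1},{"dx":0,"dy":0,"dz":0,"rx":0,"ry":0,"rz":0,"claw":1},{"dx":0,"dy":0,"dz":0,"rx":0,"ry":0,"rz":0,"claw":1}])

```text
time_s: 39.35
ee_pos: [0.5223, -0.0453, 0.143]
eef_rot: [-3.141, 0.006, 0.0]
force: [-15.7, 0.0, 2.2]
grip_width: 0.0005
grip_force: 8.1
```

>>> step_arm(plan=[{"dx":0,"dy":0,"dz":0,"rx":0,"ry":0,"rz":0,"claw":1},{"dx":0,"dy":0,"dz":0,"rx":0,"ry":0,"rz":0,"claw":1},{"dx":0,"dy":0,"dz":0,"rx":0,"ry":0,"rz":0,"claw":1},{"dx":0,"dy":0,"dz":0,"rx":0,"ry":0,"rz":0,"claw":1},{"dx":0,"dy":0,"dz":0,"rx":0,"ry":0,"rz":0,"claw":1},{"dx":0,"dy":0,"dz":0,"rx":0,"ry":0,"rz":0,"claw":1},{"dx":0,"dy":0,"dz":0,"rx":0,"ry":0,"rz":0,"claw":1}])

```text
time_s: 40.05
ee_pos: [0.5223, -0.0454, 0.143]
eef_rot: [-3.141, 0.006, 0.0]
force: [-15.8, 0.6, 2.0]
grip_width: 0.0008
grip_force: 8.1
```

>>> step_arm(plan=[{"dx":-0.1,"dy":0,"dz":-0.04,"rx":0,"ry":0,"rz":0,"claw":1},{"dx":-0.1,"dy":0,"dz":-0.04,"rx":0,"ry":0,"rz":0,"claw":1},{"dx":-0.1,"dy":0,"dz":-0.04,"rx":0,"ry":0,"rz":0,"claw":1},{"dx":-0.1,"dy":0,"dz":-0.04,"rx":0,"ry":0,"rz":0,"claw":1},{"dx":-0.1,"dy":0,"dz":-0.03,"rx":0,"ry":0,"rz":0,"claw":1},{"dx":-0.1,"dy":0,"dz":-0.01,"rx":0,"ry":0,"rz":0,"claw":1},{"dx":-0.15,"dy":0,"dz":0,"rx":0,"ry":0,"rz":0,"claw":1},{"dx":-0.15,"dy":0,"dz":0,"rx":0,"ry":0,"rz":0,"claw":1},{"dx":0,"dy":0,"dz":-0.4,"rx":0,"ry":0,"rz":0,"claw":1}])

```text
time_s: 40.95
ee_pos: [0.4313, -0.0451, 0.201]
eef_rot: [-3.14, 0.007, 0.0]
force: [1.4, -1.4, 1.1]
grip_width: 0.0005
grip_force: 0.0
```

```bash
python3 - <<'E'
from look import *
kn();T=viewer.camera("top");w=cloud(T)[100:200,30:165].reshape(-1,3)
k=w[(w[:,2]>.142)&(w[:,2]<.158)&(w[:,1]>.18)&(w[:,1]<.43)];print("tray",rect(k),np.median(k[:,2]))
k=w[(w[:,2]>.09)&(w[:,2]<.14)];print("mid-height pts",len(k));stand()
E
```

```text
40.95 [ 0.4313 -0.0451  0.201 ] [ 1.4 -1.4  1.1] knob [ 0.4903 -0.0559  0.1677] 77
tray [584.7, 305.0, 249.9, 78.7, 89.2] 0.14820602532533278
mid-height pts 89
41.1 [ 0.4352 -0.0457  0.2059] stand [495.4, -399.6, 200.1, 60.9, 5.0] w 0.0007486685685395305
hole 0.564 0; hole 0.518 0; hole 0.472 0; hole 0.426 0;
```

```bash
python3 - <<'E'
from look import *
for n in("side","top"):
    p=viewer.camera(n);w=cloud(p).reshape(-1,3);i=p["img"].reshape(-1,3).astype(int)
    for z0,z1 in((.015,.1),(.1,.2)):
        k=w[(w[:,2]>z0)&(w[:,2]<z1)&(w[:,1]<-.435)&(w[:,1]>-.62)&(abs(w[:,0]-.5)<.15)]
        for x0,x1 in((.35,.49),(.49,.65)):
            q=k[(k[:,0]>x0)&(k[:,0]<x1)]
            if len(q)>5:print(n,z0,"x",np.percentile(q[:,0],[1,99]).round(3),"y",np.percentile(q[:,1],[1,99]).round(3),q[:,2].max().round(3),len(q))
    b=(265,170,325,280) if n=="top" else(185,222,285,268)
    l,t,r,bb=b;m=(p["img"][t:bb,l:r].max(-1)<75);W=cloud(p)[t:bb,l:r];P=W[m&(abs(W[...,2])<.015)];print("mat",rect(P),len(P))
E
```

```text
side 0.015 x [0.399 0.46 ] y [-0.522 -0.435] 0.1 375
side 0.015 x [0.521 0.605] y [-0.591 -0.522] 0.1 890
side 0.1 x [0.436 0.447] y [-0.509 -0.491] 0.102 11
side 0.1 x [0.539 0.587] y [-0.573 -0.525] 0.151 509
mat [493.8, -240.1, 256.0, 111.1, -4.9] 2596
top 0.015 x [0.42 0.46] y [-0.508 -0.476] 0.1 208
top 0.015 x [0.521 0.607] y [-0.572 -0.499] 0.1 634
top 0.1 x [0.43  0.448] y [-0.504 -0.486] 0.106 25
top 0.1 x [0.538 0.587] y [-0.564 -0.516] 0.154 364
mat [493.1, -237.0, 255.5, 105.7, -4.9] 3308
```

>>> step_arm(plan=[{"dx":0,"dy":0.44,"dz":-0.2,"rx":0,"ry":0,"rz":0,"claw":1},{"dx":0,"dy":0.44,"dz":0,"rx":0,"ry":0,"rz":0,"claw":1},{"dx":0,"dy":0.44,"dz":0,"rx":0,"ry":0,"rz":0,"claw":0.1},{"dx":0.1,"dy":0.44,"dz":0,"rx":0,"ry":0,"rz":0,"claw":0.1},{"dx":0.1,"dy":0.44,"dz":0,"rx":0,"ry":0,"rz":0,"claw":0.1},{"dx":0.1,"dy":0.44,"dz":0,"rx":0,"ry":0,"rz":0,"claw":0.1},{"dx":0.15,"dy":0.44,"dz":0.2,"rx":0,"ry":0,"rz":0,"claw":0.1},{"dx":0.15,"dy":0.44,"dz":0.3,"rx":0,"ry":0,"rz":-0.054,"claw":0.1},{"dx":0,"dy":0,"dz":0,"rx":0,"ry":0,"rz":0,"claw":0.1},{"dx":0,"dy":0,"dz":0,"rx":0,"ry":0,"rz":0,"claw":0.1}])

```text
time_s: 42.2
ee_pos: [0.4923, -0.3926, 0.1746]
eef_rot: [-3.139, 0.002, 0.084]
force: [-0.2, 0.1, -0.2]
grip_width: 0.061
grip_force: 0.0
```

>>> step_arm(plan=[{"dx":0.028,"dy":0.053,"dz":0,"rx":0,"ry":0,"rz":0,"claw":0.1},{"dx":0,"dy":0,"dz":0,"rx":0,"ry":0,"rz":0,"claw":0.1},{"dx":0,"dy":0,"dz":0,"rx":0,"ry":0,"rz":0,"claw":0.1},{"dx":0,"dy":0,"dz":0.3,"rx":0,"ry":0,"rz":0,"claw":0.1},{"dx":0,"dy":0,"dz":0.3,"rx":0,"ry":0,"rz":0,"claw":0.1},{"dx":0,"dy":0,"dz":0,"rx":0,"ry":0,"rz":0,"claw":0.1}])

```text
time_s: 42.8
ee_pos: [0.4949, -0.3962, 0.114]
eef_rot: [-3.138, 0.004, 0.085]
force: [-0.3, 1.2, 0.6]
grip_width: 0.0846
grip_force: 0.0
```

>>> step_arm(plan=[{"dx":0.005,"dy":0.015,"dz":0.3,"rx":0,"ry":0,"rz":0,"claw":0.1},{"dx":0,"dy":0,"dz":0.3,"rx":0,"ry":0,"rz":0,"claw":0.1},{"dx":0,"dy":0,"dz":0.16,"rx":0,"ry":0,"rz":0,"claw":0.1},{"dx":0,"dy":0,"dz":0,"rx":0,"ry":0,"rz":0,"claw":0.1},{"dx":0,"dy":0,"dz":0,"rx":0,"ry":0,"rz":0,"claw":1},{"dx":0,"dy":0,"dz":0,"rx":0,"ry":0,"rz":0,"claw":1},{"dx":0,"dy":0,"dz":0,"rx":0,"ry":0,"rz":0,"claw":1},{"dx":0,"dy":0,"dz":0,"rx":0,"ry":0,"rz":0,"claw":1},{"dx":0,"dy":0,"dz":0,"rx":0,"ry":0,"rz":0,"claw":1}], grip_force=30)

```text
time_s: 43.7
ee_pos: [0.497, -0.3993, 0.042]
eef_rot: [3.141, -0.001, 0.085]
force: [-1.2, 2.4, 7.4]
grip_width: 0.0577
grip_force: 30.0
```

>>> step_arm(plan=[{"dx":0,"dy":0,"dz":-0.1,"rx":0,"ry":0,"rz":0,"claw":1},{"dx":0,"dy":0,"dz":-0.2,"rx":0,"ry":0,"rz":0,"claw":1},{"dx":0,"dy":0,"dz":0,"rx":0,"ry":0,"rz":0.054,"claw":1},{"dx":0,"dy":-0.2,"dz":0,"rx":0,"ry":0,"rz":0,"claw":1},{"dx":0,"dy":-0.4,"dz":0,"rx":0,"ry":0,"rz":0,"claw":1},{"dx":-0.02,"dy":-0.4,"dz":0,"rx":0,"ry":0,"rz":0,"claw":1},{"dx":0,"dy":-0.4,"dz":0,"rx":0,"ry":0,"rz":0,"claw":1},{"dx":0,"dy":-0.19,"dz":0,"rx":0,"ry":0,"rz":0.055,"claw":1},{"dx":0,"dy":0,"dz":0,"rx":0,"ry":0,"rz":0,"claw":1},{"dx":0,"dy":0,"dz":0,"rx":0,"ry":0,"rz":0,"claw":1}], grip_force=40)

```text
time_s: 44.7
ee_pos: [0.4949, -0.2405, 0.0716]
eef_rot: [3.141, -0.001, -0.084]
force: [0.3, -0.2, -1.5]
grip_width: 0.0576
grip_force: 40.0
```

```bash
python3 - <<'E'
from look import *
for n,b in(("side",(180,205,300,300)),("top",(255,160,335,290))):
    p=viewer.camera(n);w=cloud(p)[b[1]:b[3],b[0]:b[2]].reshape(-1,3);i=p["img"][b[1]:b[3],b[0]:b[2]].reshape(-1,3).astype(int)
    k=(w[:,2]>.055)&(w[:,2]<.09)&(i[:,0]>i[:,2]+15);print(n,rect(w[k]),np.median(w[k,2]),k.sum())
o=telemetry.get_obs();print(o["ee_pos"],o["eef_rot"],o["force"],o["grip_width"])
E
```

```text
side [534.6, -251.3, 283.9, 72.0, -5.2] 0.07544544414078415 872
top [582.5, -246.7, 58.2, 20.4, 86.9] 0.0789452766579221 84
[ 0.49468895 -0.24115806  0.07121149] [ 3.14128318e+00 -3.70302492e-04 -8.55435121e-02] [ 0.38916083 -0.13440815 -1.98340995] 0.05761773474769067
```

>>> step_arm(plan=[{"dx":-0.005,"dy":-0.024,"dz":0.1,"rx":0,"ry":0,"rz":0,"claw":1},{"dx":0,"dy":0,"dz":0.1,"rx":0,"ry":0,"rz":0,"claw":1},{"dx":0,"dy":0,"dz":0,"rx":0,"ry":0,"rz":0,"claw":1},{"dx":0,"dy":0,"dz":0,"rx":0,"ry":0,"rz":0,"claw":1}])

```text
time_s: 45.2
ee_pos: [0.4941, -0.2378, 0.0504]
eef_rot: [-3.141, 0.001, -0.086]
force: [-0.5, 0.3, -1.1]
grip_width: 0.0577
grip_force: 40.0
```

```bash
python3 - <<'E'
from look import *
o=telemetry.get_obs();print(o["time_s"],o["ee_pos"],o["eef_rot"],o["force"],o["grip_width"])
S=snap("side","s8");cv2.imwrite("pics/s8c.png",cv2.resize(S["img"][190:320,180:320,::-1],(646,600),interpolation=2))
E
```

```text
45.2 [ 0.49411782 -0.23782599  0.05040791] [-3.14113394e+00  9.66411756e-04 -8.61370652e-02] [-0.5114348   0.34781722 -1.05772097] 0.05765209766528716
```

View pics/s8c.png

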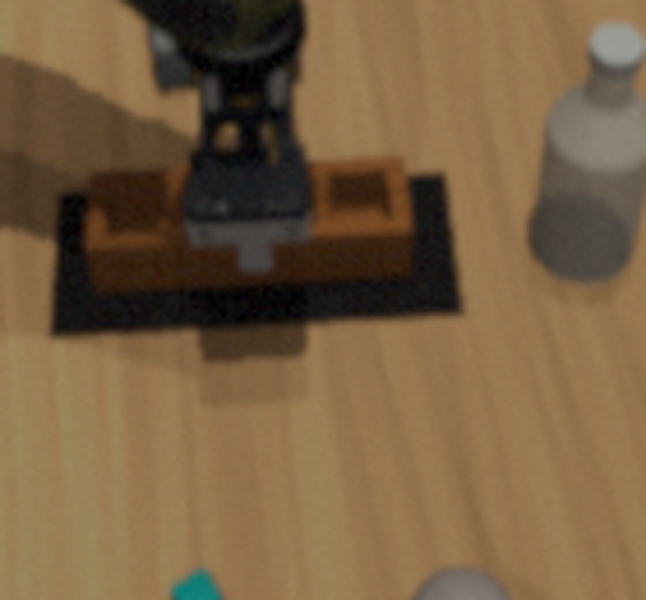

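The stand is level and centred over the mat. Lowering the last few millimetres.

>>> step_arm(plan=[{"dx":0,"dy":0.007,"dz":0.03,"rx":0,"ry":0,"rz":0,"claw":1},{"dx":0,"dy":0,"dz":0.015,"rx":0,"ry":0,"rz":0,"claw":1},{"dx":0,"dy":0,"dz":0,"rx":0,"ry":0,"rz":0,"claw":1},{"dx":0,"dy":0,"dz":0,"rx":0,"ry":0,"rz":0,"claw":1}])

```text
time_s: 45.65
ee_pos: [0.4943, -0.2384, 0.0465]
eef_rot: [3.142, -0.0, -0.086]
force: [0.5, 0.4, -2.1]
grip_width: 0.0575
grip_force: 40.0
```

>>> step_arm(plan=[{"dx":0,"dy":0,"dz":0.015,"rx":0,"ry":0,"rz":0,"claw":1},{"dx":0,"dy":0,"dz":0,"rx":0,"ry":0,"rz":0,"claw":1},{"dx":0,"dy":0,"dz":0,"rx":0,"ry":0,"rz":0,"claw":1}])

```text
time_s: 45.95
ee_pos: [0.4945, -0.2385, 0.046]
eef_rot: [3.141, -0.001, -0.086]
force: [-4.9, 2.8, 9.7]
grip_width: 0.058
grip_force: 40.0
```

>>> step_arm(plan=[{"dx":0,"dy":0,"dz":0,"rx":0,"ry":0,"rz":0,"claw":0.15},{"dx":0,"dy":0,"dz":0,"rx":0,"ry":0,"rz":0,"claw":0.15},{"dx":0,"dy":0,"dz":0,"rx":0,"ry":0,"rz":0,"claw":0.15},{"dx":0,"dy":0,"dz":0,"rx":0,"ry":0,"rz":0,"claw":0.15},{"dx":0,"dy":0,"dz":-0.3,"rx":0,"ry":0,"rz":0,"claw":0.15},{"dx":0,"dy":0,"dz":-0.45,"rx":0,"ry":0,"rz":0,"claw":0.15},{"dx":0,"dy":0,"dz":-0.45,"rx":0,"ry":0,"rz":0,"claw":0.15},{"dx":0,"dy":0,"dz":-0.45,"rx":0,"ry":0,"rz":0,"claw":0.15},{"dx":0,"dy":0,"dz":-0.45,"rx":0,"ry":0,"rz":0,"claw":0.15},{"dx":-0.3,"dy":0,"dz":-0.3,"rx":0,"ry":0,"rz":0,"claw":0.15}])

```text
time_s: 46.95
ee_pos: [0.4656, -0.236, 0.2877]
eef_rot: [3.14, -0.003, -0.085]
force: [0.1, -0.2, -0.4]
grip_width: 0.0798
grip_force: 0.0
```

>>> step_arm(plan=[{"dx":-0.3,"dy":0,"dz":0,"rx":0,"ry":0,"rz":0,"claw":0.15},{"dx":-0.3,"dy":0.3,"dz":0,"rx":0,"ry":0,"rz":0,"claw":0.15},{"dx":-0.3,"dy":0.4,"dz":0,"rx":0,"ry":0,"rz":0,"claw":0.15},{"dx":-0.3,"dy":0.4,"dz":0,"rx":0,"ry":0,"rz":0,"claw":0.15},{"dx":-0.2,"dy":0.4,"dz":0,"rx":0,"ry":0,"rz":0,"claw":0.15},{"dx":-0.2,"dy":0.4,"dz":0,"rx":0,"ry":0,"rz":0,"claw":0.15},{"dx":0,"dy":0.4,"dz":0,"rx":0,"ry":0,"rz":0,"claw":0.15},{"dx":0,"dy":0,"dz":0,"rx":0,"ry":0,"rz":0,"claw":0.15}])

```text
time_s: 47.75
ee_pos: [0.2837, -0.4543, 0.2839]
eef_rot: [-3.141, 0.001, -0.09]
force: [-0.5, 0.4, -0.6]
grip_width: 0.0798
grip_force: 0.0
```

```bash
python3 - <<'E'
from look import *
for n,b in(("side",(180,205,300,300)),("top",(255,160,335,290))):
    p=snap(n,"f"+n);w=cloud(p)[b[1]:b[3],b[0]:b[2]].reshape(-1,3);i=p["img"][b[1]:b[3],b[0]:b[2]].reshape(-1,3).astype(int)
    k=(w[:,2]>.047)&(w[:,2]<.06);print(n,rect(w[k]),np.median(w[k,2]),k.sum())
    m=(i.max(-1)<75)&(abs(w[:,2])<.012);print("mat",rect(w[m]))
o=telemetry.get_obs();print(o["time_s"],o["ee_pos"]);cv2.imwrite("pics/f.png",cv2.resize(p["img"][90:300,20:400,::-1],(800,442)))
E
```

```text
side [535.9, -244.7, 285.9, 62.0, -5.2] 0.05174057223414712 725
mat [528.0, -195.8, 316.3, 204.1, -5.0]
top [492.7, -236.6, 200.3, 58.4, -4.9] 0.0535773936860916 854
mat [492.9, -237.3, 255.8, 106.7, -4.8]
47.85 [ 0.28497904 -0.45139565  0.28440804]
```

View pics/f.png

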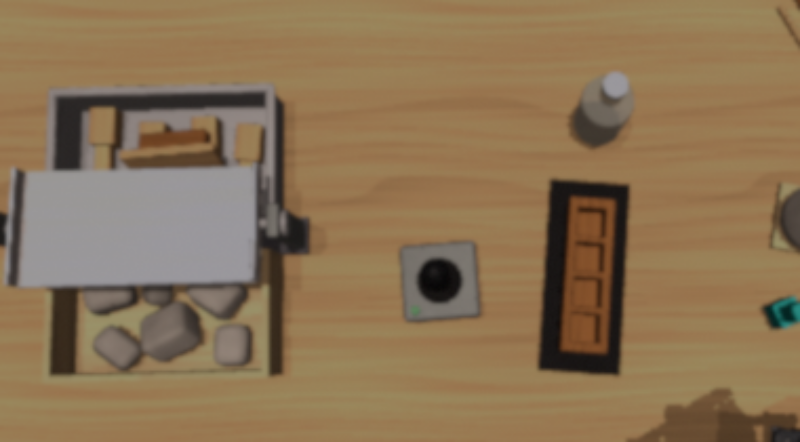

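The stand is centred on the mat to within about 1 mm and lined up with it. The tray is level, the stick is centred, and everything is in the tub.

```bash
python3 -c "
from station import hand_in;print(hand_in())"
```

```text
the job is handed in; nothing more can be done
None
```

Job handed in after about 48 s of robot time: all four stamps and the float are in the steel tub, the stick is back at centre with the tray level, and the empty stand is upright and centred on the mat; the bottle and clay figure were left alone.

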